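Finish the up-and-down pack of flanged hubs

ROBOT

A 6-joint arm with a two-finger parallel gripper is mounted at the origin on the work surface. World frame = base frame: x ahead of the robot, y to its left, z up, the work surface at z = 0. Lengths are in m, angles in rad, forces in N, time in s.
With the tool pointing down it reaches from about 0.25 to 0.725 m from the base axis. Payload 4 kg.
Tool frame: the origin (TCP) lies at the very end of the fingers, on their centre line; the grasp point (between the pads) lies 19 mm behind it; z points along the fingers, y is the line along which they close (so a half turn about z gives the same grasp; the last joint's range is limited). The gripper opens to 85 mm and grips with 20 to 120 N. Pads are 22 mm wide; open, the fingers measure 114 mm over their backs; the gripper's body (76 mm by 85 mm) begins 54 mm behind the grasp point. The pads swing forward as they close: fully open they stand 13 mm farther back than shut.
Start: joints at [1.147, 0.241, 0.005, 1.335, 0, 1.571], TCP at [0.206, 0.456, 0.231] pointing down, gripper open.
Joint ranges: [-2.72, 2.72], [-1.05, 1.87], [-1.09, 1.28], [-1.99, 2.15], [-1.42, 1.44], [-3.14, 3.14]. Speed limits (rad/s): [2.79, 2.79, 3.14, 3.14, 3.14, 3.14].

INTERFACE

Orientations are given as a 3x3 rotation matrix whose columns are the frame's x, y, z axes.
In Python, from cell import sensors, vision, arm gives the robot as it stands. The module is installed in compiled form; this text tells all that it offers.
- The arm moves only by the tool arm_command, never from a script. Its argument "plan" is a list of rows, each a list of 4 numbers: the shift along the world's x, y, z in units of 0.5 m (1.0 is 0.5 m), then the turn about the world's z in units of 180 degrees (1.0 is 180 degrees). A call has 1 to 5 rows; each row is the pose to reach, as a shift and turn from the pose commanded when the call began, turning the shorter way round; what a row does not reach only later rows make up. A row lasts 1/8 s, in which the tool goes at most 62.5 mm and 10.7 degrees, less where a joint would pass 70% of its speed; a pose out of reach is approached as far as the arm can. A call with a number of a shift or a turn outside -1 to 1 is refused whole. A call with a gripper value outside its range is refused whole. "hand" is the opening, from 0 (shut) to 1 (fully open), set as the call begins (left out, the last holds). The fingers move at their own pace and stop on an object; "squeeze" is the grip in N (left out, the last holds). Time passes only in rows, so rows that repeat a pose let the fingers close. It gives the time, the measured TCP pose, the force, the opening and the grip force at its end, in the units of the state.
- sensors.get_state(): the state, without advancing time (a new reading comes with each control period).
- vision.get_image(name): name is "scene" or "top"; returns the picture (384x512x3 uint8, red, green, blue); there is no depth.
- vision.camera_info(name): a dict with "mtx" (3x3 intrinsics, pixels), "xyz" and "rotation" of the camera in the world. Camera axes: x right, y down, z forward; pixel columns grow to the right and rows downward; lengths in m; the calibration is good to about 2 mm. A picture is of the moment at which its call begins. camera_info takes no time and is no camera call.
- arm.job_done(): hands the job in; it is judged then, once.
The state is a dict: "time_s": time; "q": joint angles; "joint_velocities": joint speeds; "joint_torque": joint torques, N m; "position": TCP position; "tcp_rot": TCP orientation; "wrist_force": force on the tool from outside, world axes, zero at the start; "torque": the same for the moment, N m; "grip_width": finger opening in m; "grasp_force": force on a finger pad.
Only numpy, scipy, OpenCV 4.12 (cv2) and the standard library are available. Lean on these libraries where they do the work, as an engineer would, in place of code of your own. Each camera call takes 0.05 s, during which the arm holds its last target. There are 200 camera calls.

TASK

Finish packing the flanged hubs in the tray. First slide the yellow divider along so that it brings the last standing hub up snug, flange to flange, against the packed ones, by feel and without ramming the row. Then turn the hub that stands alone on the bench upside down and nest it, neck down and in line with the row, between the necks of the last two standing hubs, just like the one already packed, so that it sits down flat with the row and the divider still tight; let go, and leave the other things on the bench alone.

Things in the scene. Friction and masses are not known exactly. Their poses are not given: they have to be found in the camera images.
- tray: red shallow tray fixed on the bench, 74 mm (its x) by 300 mm (its y) outside, 18 mm high; walls and floor 3 mm thick, inside 68 by 294 mm, floor lined blue. Origin: centre of its underside, on the bench. The row of hubs runs along its y axis and is packed against the end wall on its +y end
- divider (a joint): travel (m) of the yellow upright divider plate, which slides along the tray's y axis; grows towards +y (towards the hubs), reading 0 near the start and stopping at 0.075. It stays where it is left; about 4 N to slide, plus the hubs it pushes. Do not press the row with more than 35 N
- divider_plate (a point): centre of the divider plate: 66 mm wide (tray x), 4 mm thick (tray y), 38 mm high; axes as the tray's. Its middle is 23 mm above the bench, its top edge 42 mm. It is pushed on its -y face; about 60 mm of free tray floor lies behind it
- hub_1_mid (a point): steel flanged hub no. 1, against the tray's +y end wall, standing neck up. All five hubs are the same: a round flange 60 mm in diameter and 10 mm thick with a neck 27 mm in diameter rising 32 mm from its middle (42 mm in all), edges chamfered 1.5 mm, 16 mm bore closed flush with black plugs, 0.36 kg. Point: on the hub's axis, half-way (21 mm from each end). z axis: along the hub's axis from flange to neck end
- hub_2_mid (a point): hub no. 2, already packed neck down between the necks of hubs 1 and 3: its neck end rests on their flanges and its flange on their neck ends, so that its flange top stands 55 mm above the bench. Same point and axes (z points down)
- hub_3_mid (a point): hub no. 3, standing neck up on the tray floor, flange touching that of hub 1. Same point and axes
- hub_4_mid (a point): hub no. 4, the last standing one, neck up on the tray floor 12 to 40 mm short of hub 3, between it and the divider. Same point and axes. Flange to flange the axes of two hubs are 60 mm apart, with 33 mm between their necks: a hub packed neck down between them has its point 34 mm above the bench, its flange just clear of its neighbour's, and about 3 mm of play along the row
- hub_5_mid (a point): hub no. 5, standing neck up on the open bench between robot and tray. Same point and axes; flange mid-plane 16 mm from the point towards -z. Set down on its flange rim it tips onto its side once its axis leans over 66 degrees from upright, then rests on the flange rim and the edge of the neck end, axis sloping 28 degrees down towards the neck end. To be packed neck down between hubs 3 and 4
- wrench: steel spanner 190 mm long on the bench, a bystander; origin at its middle, underneath
- spray: blue spray can, 52 mm in diameter and 160 mm high, a bystander; origin at the centre of its underside
- bearing: dark bearing ring, 62 mm in diameter and 18 mm high, a bystander; origin at the centre of its underside
- carton: cardboard box 90 x 70 x 60 mm, a bystander; origin at the centre of its underside
Things that resemble listed ones, but are neither listed nor needed, are in the scene too. Leave any green or purple look-alike of the part that bears hub_5_mid alone.

How it is judged:
On the way, in this order (a step that is already met when the one before it is completed fails the run):
1. the divider has brought hub 4 up snug against hub 3: axes within 61.5 mm, divider within 2 mm of hub 4's flange, before hub 5 is nested (horizontal distance between hub_3_mid and hub_4_mid below 0.0615 m and y of hub_4_mid in the frame of divider_plate below 0.034 m and angle between hub_4_mid's own z axis and vertical below 0.06 rad), for 0.2 s.
2. hub 5 is nested neck down between hubs 3 and 4 (angle between hub_5_mid's own z axis and vertical above 3.07 rad and height (world z) of hub_5_mid below 0.037 m and horizontal distance between hub_5_mid and hub_3_mid below 0.037 m and horizontal distance between hub_5_mid and hub_4_mid below 0.037 m), for 0.2 s.
At the end, for the whole second after the job is handed in: Hub 5 rests neck down (within 4 degrees), its middle 31 to 37 mm above the bench and within 37 mm of the axes of hubs 3 and 4 and 10 mm of the tray's centre line; hub 2 likewise between 1 and 3; hubs 1, 3, 4 stand neck up, neighbours within 62.5 mm; the divider is within 3 mm of hub 4 (all of step 2 and height (world z) of hub_5_mid above 0.031 m and x of hub_5_mid in the frame of tray between -0.01 and 0.01 m and horizontal distance between hub_3_mid and hub_4_mid below 0.0625 m and horizontal distance between hub_1_mid and hub_3_mid below 0.0625 m and y of hub_4_mid in the frame of divider_plate below 0.035 m and angle between each of hub_4_mid, hub_3_mid, hub_1_mid's own z axis and vertical below 0.06 rad and angle between hub_2_mid's own z axis and vertical above 3.07 rad and height (world z) of hub_2_mid below 0.037 m and horizontal distance between hub_2_mid and hub_1_mid below 0.037 m and horizontal distance between hub_2_mid and hub_3_mid below 0.037 m); the robot touches nothing.
It fails at once if the row is rammed: the divider presses hub 4 with more than 35 N (contact force between divider and hub_4 above 35 N).
It fails at once if hub 2 is knocked out of its place (angle between hub_2_mid's own z axis and vertical below 2.8 rad or height (world z) of hub_2_mid above 0.045 m).
It fails at once if a bystander is moved more than 20 mm (distance of any of wrench, spray, bearing, carton from where it was at the start of the episode above 0.02 m).
It also fails if it takes over 67 s, if anything falls off the work surface, if the arm or the gripper's body presses on something with over 40 N, if the wrist force passes 120 N, or if a joint passes its speed limit or range.

## Working session

There is one attempt and no reset: what is moved stays moved. The work goes in short steps, Python scripts to look and compute and a tool call to move; the robot and the scene stay as the last step left them, time stands still between calls to the robot, and variables do not carry over. Pictures are saved under pics/ and viewed, at most 10 in all, crops included, and the job is handed in when it is done.

Besides the shell and the picture viewer there is one more tool, called after ">>>" by a JSON object that holds its "op" and its "data". arm_command: Moves the arm, as the interface text tells. Its arguments: {"type":"object","properties":{"plan":{"type":"array","items":{"type":"array","items":{"type":"number"}}},"hand":{"type":"number"},"squeeze":{"type":"number"}},"required":["plan"]}

```bash
mkdir -p pics; cat > h.py <<'E'
import numpy as np, cv2
from cell import sensors, vision, arm
def snap(n,f=None):
    im=vision.get_image(n)
    if f: cv2.imwrite('pics/'+f+'.png',im[:,:,::-1])
    return im
def ray(n,u,v):
    c=vision.camera_info(n); d=np.array(c['rotation'])@np.linalg.solve(np.array(c['mtx']),[u,v,1.])
    return np.array(c['xyz']),d/np.linalg.norm(d)
def plane(n,u,v,z):
    o,d=ray(n,u,v); return o+d*(z-o[2])/d[2]
def tri(a,b):
    (o1,d1),(o2,d2)=ray(*a),ray(*b)
    A=np.stack([d1,-d2],1); t=np.linalg.lstsq(A,o2-o1,rcond=None)[0]
    p,q=o1+t[0]*d1,o2+t[1]*d2
    return (p+q)/2,np.linalg.norm(p-q)
def proj(n,p):
    c=vision.camera_info(n); x=np.array(c['mtx'])@(np.array(c['rotation']).T@(np.array(p)-np.array(c['xyz']))); return x[:2]/x[2]
E
python3 - <<'E'
from h import *
np.set_printoptions(precision=4,suppress=True)
a=snap('scene');b=snap('top')
for n,i in(('a',a),('b',b)): cv2.imwrite(f'pics/{n}_raw.png',i[:,:,::-1])
cv2.imwrite('pics/scene0.png',cv2.resize(a[:,:,::-1],(800,600),interpolation=cv2.INTER_CUBIC));cv2.imwrite('pics/top0.png',cv2.resize(b[:,:,::-1],(800,600),interpolation=cv2.INTER_CUBIC))
for n in('scene','top'):
    c=vision.camera_info(n);print(c)
s=sensors.get_state();print(s)
E
```

```text
{'mtx': array([[412.5447,   0.    , 247.7088],
       [  0.    , 412.5447, 193.9972],
       [  0.    ,   0.    ,   1.    ]]), 'xyz': array([ 1.2353, -0.2736,  0.7913]), 'rotation': array([[ 0.3495,  0.6472, -0.6775],
       [ 0.9369, -0.2474,  0.247 ],
       [-0.0077, -0.721 , -0.6929]])}
{'mtx': array([[365.2081,   0.    , 254.56  ],
       [  0.    , 365.2081, 196.2175],
       [  0.    ,   0.    ,   1.    ]]), 'xyz': array([ 0.4043, -0.0026,  1.074 ]), 'rotation': array([[-0.0157, -0.9959,  0.0891],
       [-0.9997,  0.0175,  0.0197],
       [-0.0212, -0.0888, -0.9958]])}
{'time_s': 0.1, 'q': array([1.147 , 0.2413, 0.0039, 1.3352, 0.    , 1.5708]), 'joint_velocities': array([-0.0001, -0.0004,  0.005 , -0.0001,  0.0003,  0.0014]), 'joint_torque': array([  0.0004, -37.3138,  25.3011,   0.0109,   0.    ,  -0.    ]), 'position': array([0.2054, 0.4552, 0.2305]), 'tcp_rot': array([[-0.9115,  0.4113, -0.0008],
       [ 0.4113,  0.9115, -0.0017],
       [ 0.    , -0.0019, -1.    ]]), 'wrist_force': array([ 0.2829,  0.5746, -0.1064]), 'torque': array([ 0.0155,  0.0576, -0.0003]), 'grasp_force': 0.0, 'grip_width': 0.08555518222054274}
```

View pics/scene0.png

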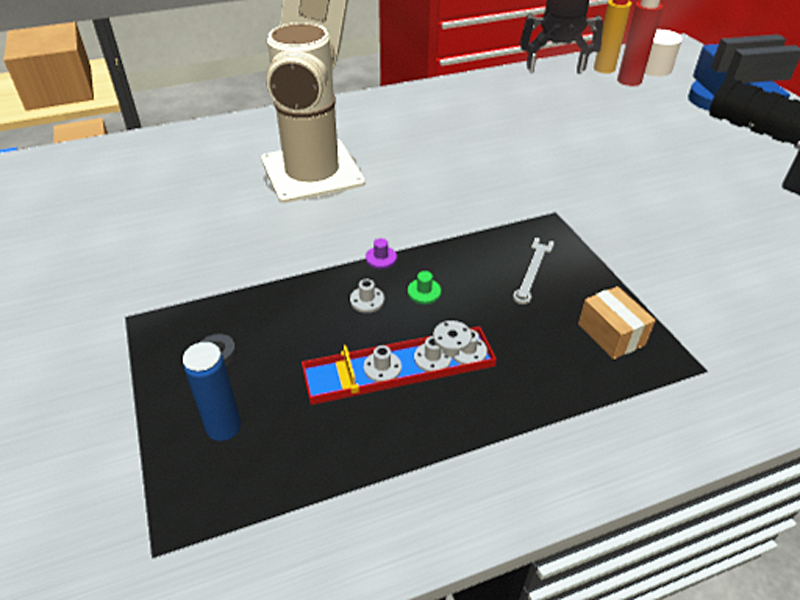

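View pics/top0.png

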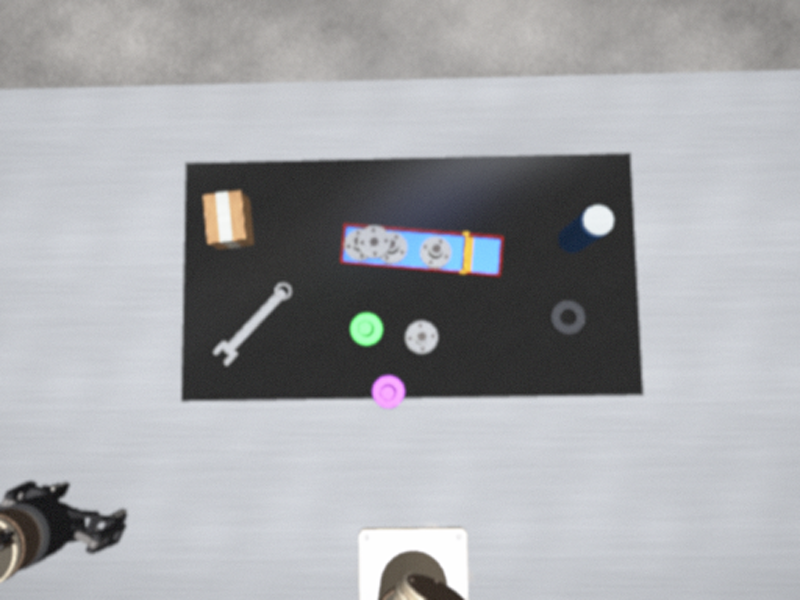

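```bash
python3 - <<'E'
from h import *
np.set_printoptions(precision=4,suppress=True)
a=cv2.imread('pics/a_raw.png')[:,:,::-1];b=cv2.imread('pics/b_raw.png')[:,:,::-1]
ca=cv2.resize(a[165:265,185:325],None,fx=5.7,fy=5.7,interpolation=cv2.INTER_CUBIC)
cb=cv2.resize(b[135:235,205:345],None,fx=5.7,fy=5.7,interpolation=cv2.INTER_CUBIC)
cv2.imwrite('pics/ca.png',ca[:,:,::-1]);cv2.imwrite('pics/cb.png',cb[:,:,::-1])
for n,im in(('scene',a),('top',b)):
    r,g,bl=[im[:,:,i].astype(int) for i in range(3)]
    mx=im.max(2).astype(int);mn=im.min(2).astype(int)
    if n=='scene': roi=np.zeros(r.shape,bool);roi[170:270,180:330]=1
    else: roi=np.zeros(r.shape,bool);roi[135:240,205:345]=1
    red=roi&(r>90)&(g<60)&(bl<70)
    yel=roi&(r>150)&(g>100)&(bl<90)
    gray=roi&(mx-mn<30)&(mn>75)
    for nm,m in(('red',red),('yel',yel),('gray',gray)):
        cs=cv2.findContours(m.astype(np.uint8),cv2.RETR_EXTERNAL,cv2.CHAIN_APPROX_NONE)[0]
        for c in cs:
            if cv2.contourArea(c)>15: print(n,nm,cv2.contourArea(c),cv2.minAreaRect(c),cv2.boundingRect(c))
    cs=cv2.findContours(red.astype(np.uint8),cv2.RETR_EXTERNAL,cv2.CHAIN_APPROX_NONE)[0]
    if n=='top':
        box=cv2.boxPoints(cv2.minAreaRect(np.vstack(cs)))
        print([plane('top',*p,.018) for p in box], box)
E
```

```text
scene red 50.5 ((231.57691955566406, 225.38462829589844), (4.510671138763428, 15.885407447814941), 78.69007110595703) (224, 222, 16, 7)
scene red 76.5 ((260.40386962890625, 219.5192413330078), (4.314554691314697, 26.475675582885742), 78.69007110595703) (247, 215, 27, 9)
scene red 592.5 ((255.24998474121094, 232.75003051757812), (28.240720748901367, 122.57257843017578), 78.69007110595703) (193, 209, 125, 50)
scene yel 140.5 ((220.83018493652344, 236.40565490722656), (30.08196449279785, 9.889960289001465), 74.05460357666016) (215, 221, 15, 30)
scene gray 359.5 ((243.78762817382812, 233.68585205078125), (22.765445709228516, 21.73065185546875), 48.8140754699707) (233, 221, 24, 23)
scene gray 921.0 ((286.72064208984375, 219.3164520263672), (29.14143943786621, 46.46421813964844), 78.31063079833984) (265, 205, 47, 32)
scene gray 319.5 ((234.50001525878906, 190.0), (20.50609588623047, 20.50609588623047), 45.0) (224, 178, 22, 22)
scene gray 134.0 ((197.5, 174.0), (8.0, 35.0), 90.0) (180, 170, 36, 9)
top yel 44.0 ((297.996826171875, 161.5397491455078), (5.980892181396484, 27.153249740600586), 4.5739216804504395) (294, 148, 8, 28)
top gray 384.5 ((269.0, 215.0), (22.0, 22.0), 90.0) (258, 204, 23, 23)
top gray 242.5 ((278.5, 161.5), (17.0, 19.0), 0.0) (270, 152, 18, 20)
top gray 631.5 ((239.97671508789062, 154.4712371826172), (38.99508285522461, 23.449392318725586), 6.009006023406982) (220, 143, 40, 25)
[array([0.5822, 0.1289, 0.018 ]), array([0.6625, 0.1218, 0.018 ]), array([ 0.6303, -0.1832,  0.018 ]), array([ 0.5509, -0.1741,  0.018 ])] [[216.3724 168.5311]
 [218.6207 141.5517]
 [322.7311 150.2276]
 [320.4828 177.2069]]
```

View pics/ca.png

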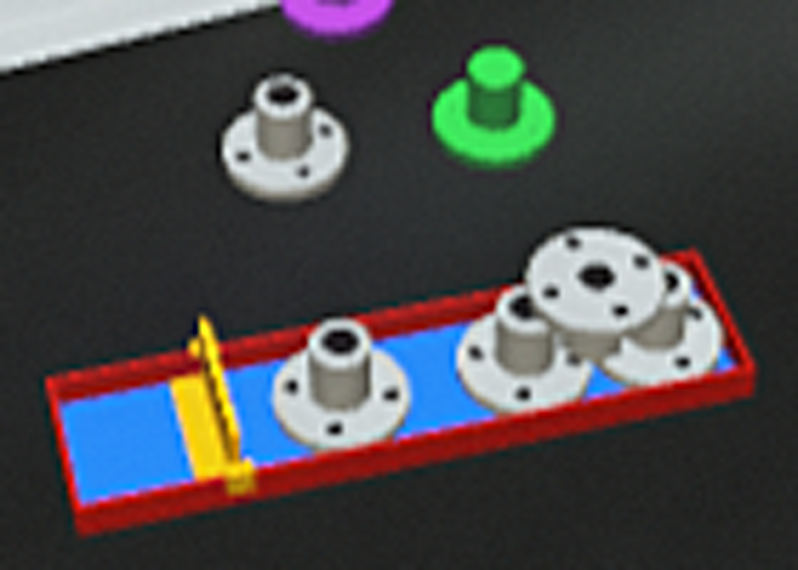

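View pics/cb.png

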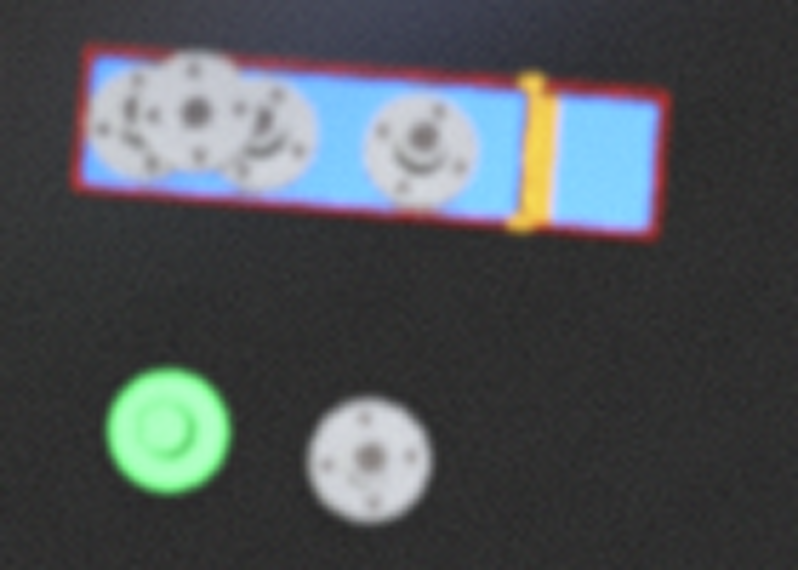

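```bash
cat >> h.py <<'E'
def cs_(U,V): return ('scene',(U+.5)/5.7-.5+185,(V+.5)/5.7-.5+165)
def ct_(U,V): return ('top',(U+.5)/5.7-.5+205,(V+.5)/5.7-.5+135)
E
python3 - <<'E'
from h import *
np.set_printoptions(precision=4,suppress=True)
for n,s,t in(('hub5',(283,96),(371,458)),('hub4',(340,341),(425,137)),('hub2',(597,277),(196,113)),('hub3',(523,305),(262,122)),
 ('tr nx+y',(695,250),(73,187)),('tr px+y',(755,375),(88,46)),('tr px-y',(80,513),(668,92)),('tr nx-y',(47,380),(655,237)),('div nx',(203,320),(520,222)),('div px',(238,462),(535,80))):
    print(n,*tri(cs_(*s),ct_(*t)))
T=[plane(*ct_(*t),.018)[:2] for t in((73,187),(88,46),(668,92),(655,237))]
S=[plane(*cs_(*t),.018)[:2] for t in((695,250),(755,375),(80,513),(47,380))]
for Q in(T,S):
    Q=np.array(Q);y=(Q[0]+Q[1]-Q[2]-Q[3]);print(Q,Q.mean(0),np.degrees(np.arctan2(-y[0],y[1])),np.linalg.norm(y)/2,np.linalg.norm(Q[1]-Q[0]))
E
```

```text
hub5 [ 0.443  -0.0236  0.0415] 0.0007891424240227167
hub4 [ 0.6028 -0.0534  0.0457] 0.0011953010617219704
hub2 [0.6153 0.0603 0.0549] 0.0007398201201559568
hub3 [0.6119 0.0276 0.0462] 0.00048049834927840697
tr nx+y [0.5854 0.1259 0.0187] 8.202934557339553e-05
tr px+y [0.6599 0.1182 0.015 ] 0.0004273496630957308
tr px-y [ 0.6295 -0.1789  0.0174] 0.0032465339882738315
tr nx-y [ 0.5542 -0.1714  0.0167] 0.0003701667058886178
div nx [ 0.5606 -0.1012  0.0344] 0.00030263873752238603
div px [ 0.6348 -0.1108  0.0268] 0.001645291447648383
[[ 0.5855  0.1259]
 [ 0.6591  0.1177]
 [ 0.6289 -0.1804]
 [ 0.554  -0.1714]] [ 0.6069 -0.027 ] -5.9196404460421865 0.2992612075881776 0.07405139399453602
[[ 0.5849  0.1263]
 [ 0.6622  0.1169]
 [ 0.6305 -0.1775]
 [ 0.5555 -0.1714]] [ 0.6083 -0.0264] -5.885281914787819 0.2975869633685891 0.07784821282257795
```

The pictures show hub 5, the plain steel one, at scene (367,295) and top (421,337). The green hub at (424,287)/(366,329) and the purple one at (381,253)/(388,391) are the look-alikes. The close crop confirms steel with a black plug, and its triangulated top is 41.5 mm, so it fits. Tray centre is about (0.6075,-0.0267) with yaw -5.9°, hub 4 is about 24 mm short, and the divider is at tray y of about -80 mm.

I'm starting with the divider, so I move behind it with the fingers shut.

>>> {"op": "arm_command", "data": {"plan": [[0.33, -0.5, 0, -0.278], [0.33, -0.5, 0, -0.278], [0.33, -0.5, 0, -0.278], [0.33, -0.5, 0, -0.278], [0.33, -0.5, 0, -0.278]], "hand": 0, "squeeze": 40}}

```text
time_s: 0.72
position: [0.3712, 0.2036, 0.2311]
tcp_rot: [[-0.265, 0.964, -0.0], [0.964, 0.265, -0.0], [-0.0, -0.0, -1.0]]
wrist_force: [0.7, 0.5, -0.6]
grip_width: 0.0002
grasp_force: 0.0
```

>>> {"op": "arm_command", "data": {"plan": [[0.33, -0.5, 0, -0.12], [0.33, -0.5, 0, -0.12], [0.33, -0.5, 0, -0.12], [0.33, -0.5, 0, -0.12], [0.33, -0.5, 0, -0.12]]}}

```text
time_s: 1.35
position: [0.5363, -0.0465, 0.2307]
tcp_rot: [[0.105, 0.995, -0.001], [0.995, -0.105, 0.0], [0.0, -0.001, -1.0]]
wrist_force: [-0.0, 0.5, -0.2]
grip_width: 0.0
grasp_force: 0.0
```

>>> {"op": "arm_command", "data": {"plan": [[0.12, -0.19, 0, 0], [0.12, -0.19, 0, 0], [0.12, -0.19, -0.12, 0], [0.12, -0.19, -0.24, 0], [0.12, -0.19, -0.34, 0]]}}

```text
time_s: 1.98
position: [0.5943, -0.1393, 0.0582]
tcp_rot: [[0.104, 0.995, -0.003], [0.995, -0.104, 0.001], [0.0, -0.003, -1.0]]
wrist_force: [0.0, -1.0, 1.0]
grip_width: 0.0003
grasp_force: 0.0
```

>>> {"op": "arm_command", "data": {"plan": [[0, 0, -0.04, 0], [0, 0, -0.07, 0], [0, 0, -0.07, 0]]}}

```text
time_s: 2.35
position: [0.5948, -0.139, 0.0252]
tcp_rot: [[0.103, 0.995, -0.002], [0.995, -0.103, 0.001], [0.0, -0.002, -1.0]]
wrist_force: [0.0, -0.3, 0.6]
grip_width: 0.0004
grasp_force: 0.0
```

```bash
python3 - <<'E'
from h import *
a=snap('scene');b=snap('top')
c=np.hstack([cv2.resize(a[165:265,185:325],None,fx=2.85,fy=2.85,interpolation=cv2.INTER_CUBIC),cv2.resize(b[135:235,205:345],None,fx=2.85,fy=2.85,interpolation=cv2.INTER_CUBIC)])
cv2.imwrite('pics/p1.png',c[:,:,::-1])
E
```

```text
(no output)
```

View pics/p1.png

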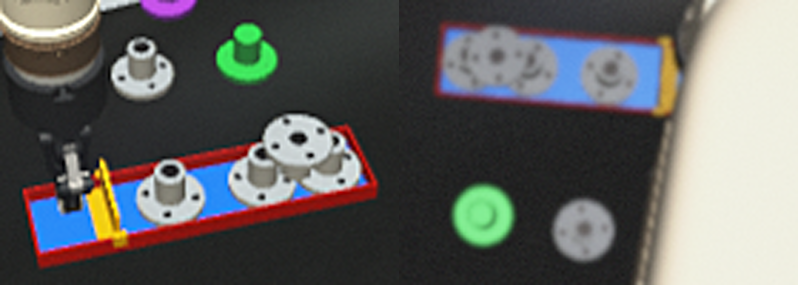

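Fingers are shut about 15 mm behind the yellow plate (scene crop (110,205)), at height 25 mm. Next I advance along the tray y axis, watching the force.

>>> {"op": "arm_command", "data": {"plan": [[0.0012, 0.012, 0, 0], [0.0025, 0.024, 0, 0], [0.0037, 0.036, 0, 0], [0.005, 0.048, 0, 0], [0.006, 0.058, 0, 0]]}}

```text
time_s: 3.08
position: [0.5988, -0.1108, 0.0268]
tcp_rot: [[0.104, 0.995, 0.0], [0.995, -0.104, -0.002], [-0.002, 0.001, -1.0]]
wrist_force: [-1.0, -4.0, 2.8]
grip_width: -0.0001
grasp_force: 2.1
```

>>> {"op": "arm_command", "data": {"plan": [[0.001, 0.008, 0, 0], [0.0016, 0.016, 0, 0]]}}

```text
time_s: 3.32
position: [0.5996, -0.1025, 0.0266]
tcp_rot: [[0.104, 0.995, 0.001], [0.995, -0.104, -0.001], [-0.001, 0.001, -1.0]]
wrist_force: [-1.6, -3.1, 2.0]
grip_width: -0.0002
grasp_force: 2.1
```

>>> {"op": "arm_command", "data": {"plan": [[0.001, 0.008, 0, 0], [0.0016, 0.016, 0, 0]]}}

```text
time_s: 3.58
position: [0.6005, -0.0947, 0.0265]
tcp_rot: [[0.104, 0.995, 0.0], [0.995, -0.104, -0.002], [-0.002, 0.001, -1.0]]
wrist_force: [-0.9, -6.1, 3.0]
grip_width: -0.0002
grasp_force: 3.0
```

>>> {"op": "arm_command", "data": {"plan": [[0.0006, 0.006, 0, 0], [0.0012, 0.012, 0, 0], [0.0018, 0.018, 0, 0], [0.0024, 0.024, 0, 0]]}}

```text
time_s: 4.08
position: [0.6016, -0.0829, 0.0265]
tcp_rot: [[0.104, 0.995, 0.0], [0.995, -0.104, -0.002], [-0.002, 0.001, -1.0]]
wrist_force: [-1.7, -5.8, 3.2]
grip_width: -0.0002
grasp_force: 3.0
```

>>> {"op": "arm_command", "data": {"plan": [[0.0003, 0.003, 0, 0], [0.0006, 0.006, 0, 0]]}}

```text
time_s: 4.32
position: [0.602, -0.0799, 0.0265]
tcp_rot: [[0.104, 0.995, 0.0], [0.995, -0.104, -0.002], [-0.002, 0.001, -1.0]]
wrist_force: [-0.3, -5.6, 4.1]
grip_width: -0.0004
grasp_force: 3.0
```

>>> {"op": "arm_command", "data": {"plan": [[0.0002, 0.002, 0, 0], [0.0004, 0.004, 0, 0]]}}

```text
time_s: 4.58
position: [0.6022, -0.078, 0.0265]
tcp_rot: [[0.104, 0.995, 0.0], [0.995, -0.104, -0.002], [-0.002, 0.001, -1.0]]
wrist_force: [-1.3, -5.8, 3.2]
grip_width: -0.0002
grasp_force: 3.0
```

>>> {"op": "arm_command", "data": {"plan": [[0.0001, 0.001, 0, 0], [0.0002, 0.002, 0, 0]]}}

```text
time_s: 4.82
position: [0.6023, -0.077, 0.0265]
tcp_rot: [[0.104, 0.995, 0.001], [0.995, -0.104, -0.002], [-0.002, 0.001, -1.0]]
wrist_force: [-1.3, -6.0, 3.7]
grip_width: -0.0003
grasp_force: 3.0
```

>>> {"op": "arm_command", "data": {"plan": [[0.0001, 0.001, 0, 0], [0.0002, 0.002, 0, 0]]}}

```text
time_s: 5.08
position: [0.6024, -0.076, 0.0265]
tcp_rot: [[0.104, 0.995, 0.001], [0.995, -0.104, -0.002], [-0.002, 0.001, -1.0]]
wrist_force: [-0.1, -6.3, 4.0]
grip_width: 0.0001
grasp_force: 3.0
```

>>> {"op": "arm_command", "data": {"plan": [[0.0001, 0.001, 0, 0], [0.0002, 0.002, 0, 0]]}}

```text
time_s: 5.32
position: [0.6025, -0.075, 0.0265]
tcp_rot: [[0.104, 0.995, 0.001], [0.995, -0.104, -0.002], [-0.002, 0.001, -1.0]]
wrist_force: [-1.1, -6.1, 3.1]
grip_width: -0.0
grasp_force: 3.0
```

>>> {"op": "arm_command", "data": {"plan": [[0.0001, 0.001, 0, 0], [0.0002, 0.002, 0, 0]]}}

```text
time_s: 5.58
position: [0.6026, -0.074, 0.0265]
tcp_rot: [[0.104, 0.995, 0.001], [0.995, -0.104, -0.002], [-0.002, 0.001, -1.0]]
wrist_force: [-0.9, -6.4, 3.9]
grip_width: -0.0001
grasp_force: 3.0
```

>>> {"op": "arm_command", "data": {"plan": [[0.0001, 0.001, 0, 0], [0.0002, 0.002, 0, 0]]}}

```text
time_s: 5.82
position: [0.6026, -0.0737, 0.0265]
tcp_rot: [[0.104, 0.995, 0.0], [0.995, -0.104, -0.003], [-0.003, 0.001, -1.0]]
wrist_force: [-1.8, -8.4, 3.4]
grip_width: 0.0002
grasp_force: 4.2
```

>>> {"op": "arm_command", "data": {"plan": [[0.0001, 0.001, 0, 0], [0.0001, 0.001, 0, 0]]}}

```text
time_s: 6.08
position: [0.6026, -0.0737, 0.0265]
tcp_rot: [[0.105, 0.995, 0.0], [0.995, -0.105, -0.004], [-0.004, 0.001, -1.0]]
wrist_force: [-1.1, -8.8, 4.1]
grip_width: 0.0
grasp_force: 4.4
```

```bash
python3 - <<'E'
from h import *
a=snap('scene')
c=cv2.resize(a[190:260,215:325],None,fx=6,fy=6,interpolation=cv2.INTER_CUBIC)
cv2.imwrite('pics/p2.png',c[:,:,::-1])
E
```

```text
(no output)
```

View pics/p2.png

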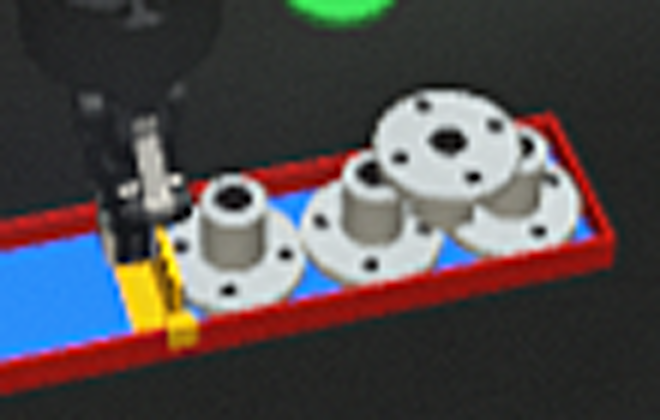

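Picture: the divider (crop (170,280)) is against hub 4, and hub 4's flange meets hub 3's at (302,250). Motion stopped while the force rose from 6 to 9 N, so the row is snug. I back off and go to hub 5.

>>> {"op": "arm_command", "data": {"plan": [[-0.002, -0.02, 0, 0], [-0.002, -0.02, 0.1, 0], [-0.002, -0.02, 0.2, 0], [-0.12, 0.02, 0.2, 0], [-0.24, 0.06, 0.2, 0]]}}

```text
time_s: 6.75
position: [0.4827, -0.0406, 0.1266]
tcp_rot: [[0.103, 0.995, 0.002], [0.995, -0.103, 0.003], [0.003, 0.001, -1.0]]
wrist_force: [-0.3, 1.5, -0.1]
grip_width: -0.0
grasp_force: 0.0
```

>>> {"op": "arm_command", "data": {"plan": [[-0.079, 0.038, 0, 0], [-0.079, 0.038, 0, 0], [-0.079, 0.038, -0.06, 0], [-0.079, 0.038, -0.12, 0]], "hand": 1}}

```text
time_s: 7.25
position: [0.4453, -0.0224, 0.066]
tcp_rot: [[0.102, 0.995, 0.003], [0.995, -0.103, 0.002], [0.002, 0.003, -1.0]]
wrist_force: [0.1, -0.1, 0.4]
grip_width: 0.0726
grasp_force: 0.0
```

```bash
python3 - <<'E'
from h import *
np.set_printoptions(precision=4,suppress=True)
print(plane('top',269,215,.01), plane('scene',253.75,222.6,.045),sensors.get_state()['position'])
E
```

```text
[ 0.4439 -0.0227  0.01  ] [ 0.6051 -0.0289  0.045 ] [ 0.4453 -0.0224  0.066 ]
```

>>> {"op": "arm_command", "data": {"plan": [[-0.004, -0.001, -0.05, 0], [-0.004, -0.001, -0.1, 0], [-0.004, -0.001, -0.122, 0], [-0.004, -0.001, -0.122, 0]], "hand": 0.82, "squeeze": 20}}

```text
time_s: 7.75
position: [0.4416, -0.0233, 0.0046]
tcp_rot: [[0.103, 0.995, -0.002], [0.995, -0.103, 0.001], [0.001, -0.002, -1.0]]
wrist_force: [1.1, 1.0, 0.3]
grip_width: 0.0699
grasp_force: 0.0
```

>>> {"op": "arm_command", "data": {"plan": [[0, 0, -0.004, 0], [0, 0, -0.008, 0], [0, 0, -0.008, 0]]}}

```text
time_s: 8.12
position: [0.442, -0.0235, 0.0017]
tcp_rot: [[0.103, 0.995, 0.001], [0.995, -0.103, 0.0], [0.0, 0.001, -1.0]]
wrist_force: [0.4, -0.1, 0.4]
grip_width: 0.0699
grasp_force: 0.0
```

>>> {"op": "arm_command", "data": {"plan": [[0, 0, 0, 0], [0, 0, -0.004, 0], [0, 0, -0.004, 0]], "hand": 0.76}}

```text
time_s: 8.5
position: [0.4415, -0.0234, -0.0008]
tcp_rot: [[0.103, 0.995, -0.0], [0.995, -0.103, 0.0], [0.0, -0.0, -1.0]]
wrist_force: [-0.1, -0.7, 0.0]
grip_width: 0.0648
grasp_force: 0.0
```

>>> {"op": "arm_command", "data": {"plan": [[0, 0, -0.004, 0], [0, 0, -0.004, 0]]}}

```text
time_s: 8.75
position: [0.4415, -0.0235, -0.0029]
tcp_rot: [[0.103, 0.995, -0.0], [0.995, -0.103, 0.0], [-0.0, -0.0, -1.0]]
wrist_force: [-0.4, 0.4, -0.3]
grip_width: 0.0647
grasp_force: 0.0
```

>>> {"op": "arm_command", "data": {"plan": [[0, 0, -0.004, 0], [0, 0, -0.004, 0]]}}

```text
time_s: 9.0
position: [0.4415, -0.0235, -0.0049]
tcp_rot: [[0.103, 0.995, -0.0], [0.995, -0.103, 0.0], [0.0, -0.0, -1.0]]
wrist_force: [0.1, -0.3, -0.2]
grip_width: 0.0653
grasp_force: 0.0
```

>>> {"op": "arm_command", "data": {"plan": [[0, 0, 0, 0], [0, 0, 0, 0], [0, 0, 0, 0]], "hand": 0.55, "squeeze": 20}}

```text
time_s: 9.38
position: [0.4424, -0.0235, -0.0043]
tcp_rot: [[0.103, 0.995, 0.001], [0.995, -0.103, -0.0], [0.0, 0.001, -1.0]]
wrist_force: [0.3, 0.7, 5.1]
grip_width: 0.0585
grasp_force: 21.4
```

>>> {"op": "arm_command", "data": {"plan": [[0, 0, 0.06, 0], [0, 0, 0.12, 0], [0, 0, 0.12, 0]]}}

```text
time_s: 9.75
position: [0.4427, -0.0235, 0.0563]
tcp_rot: [[0.103, 0.995, 0.003], [0.995, -0.103, -0.0], [0.0, 0.003, -1.0]]
wrist_force: [-0.6, -0.6, -3.6]
grip_width: 0.0586
grasp_force: 24.8
```

```bash
python3 - <<'E'
from h import *
a=snap('scene');b=snap('top')
c=np.hstack([cv2.resize(a[120:220,190:290],None,fx=4,fy=4,interpolation=cv2.INTER_CUBIC),cv2.resize(b[165:265,215:315],None,fx=4,fy=4,interpolation=cv2.INTER_CUBIC)])
cv2.imwrite('pics/p3.png',c[:,:,::-1])
E
```

```text
(no output)
```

View pics/p3.png

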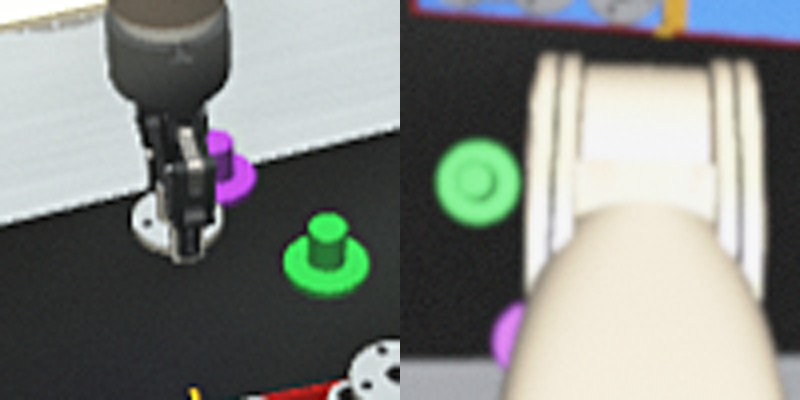

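Hub 5 is held by the flange rim (fingertips at crop (188,255)), upright and clear of the bench; weight reads 3.6 N. I'll tilt it by pressing its rim on the fixed tray wall. First I turn the pads parallel to the wall and move beside the empty part of the tray.

>>> {"op": "arm_command", "data": {"plan": [[0.04, -0.04, 0, 0.059], [0.08, -0.08, 0, 0.118], [0.12, -0.12, 0, 0.177], [0.16, -0.16, 0, 0.236], [0.208, -0.195, 0, 0.29]]}}

```text
time_s: 10.48
position: [0.544, -0.1213, 0.0525]
tcp_rot: [[-0.726, 0.687, -0.005], [0.687, 0.726, 0.001], [0.005, -0.003, -1.0]]
wrist_force: [0.8, 0.6, -3.9]
grip_width: 0.0587
grasp_force: 24.7
```

>>> {"op": "arm_command", "data": {"plan": [[0, 0, 0, 0.055], [0, 0, 0, 0.11], [0, 0, 0, 0.165], [0, 0, 0, 0.21], [0, 0, -0.05, 0.21]]}}

```text
time_s: 11.1
position: [0.546, -0.121, 0.0293]
tcp_rot: [[-0.995, 0.102, 0.001], [0.102, 0.995, -0.0], [-0.001, -0.0, -1.0]]
wrist_force: [0.5, 0.3, -3.6]
grip_width: 0.0588
grasp_force: 24.8
```

```bash
python3 - <<'E'
from h import *
np.set_printoptions(precision=4,suppress=True)
s=sensors.get_state();print(s['position'],s['q'],s['wrist_force'],s['torque'],s['tcp_rot'][:,1])
E
```

```text
[ 0.546  -0.121   0.0293] [-0.2181  0.5207 -0.1416  0.9079  0.     -0.1156] [ 0.4774  0.2904 -3.6176] [-0.0502 -0.0311 -0.0095] [ 0.1023  0.9947 -0.    ]
```

>>> {"op": "arm_command", "data": {"plan": [[0, 0, -0.016, 0], [0, 0, -0.03, 0], [0, 0, -0.038, 0]]}}

```text
time_s: 11.48
position: [0.5445, -0.1207, 0.0112]
tcp_rot: [[-0.995, 0.103, -0.002], [0.103, 0.995, 0.0], [0.002, 0.0, -1.0]]
wrist_force: [-6.3, 1.2, 4.7]
grip_width: 0.0584
grasp_force: 25.4
```

>>> {"op": "arm_command", "data": {"plan": [[0, 0, -0.008, 0], [0, 0, -0.012, 0]]}}

```text
time_s: 11.72
position: [0.5455, -0.1209, 0.0058]
tcp_rot: [[-0.995, 0.103, 0.0], [0.103, 0.995, 0.0], [-0.0, 0.0, -1.0]]
wrist_force: [-4.4, 0.2, 3.8]
grip_width: 0.0585
grasp_force: 25.6
```

```bash
cat > look.py <<'E'
import sys
from h import *
n,(x,y,z),w=sys.argv[1],map(float,sys.argv[2].split(',')),int(sys.argv[3])
a,b=snap('scene'),snap('top'); o=[]
for k,im in(('scene',a),('top',b)):
    u,v=proj(k,(x,y,z)).astype(int); im=cv2.copyMakeBorder(im,w,w,w,w,cv2.BORDER_CONSTANT)
    o.append(cv2.resize(im[v:v+2*w,u:u+2*w],(400,400),interpolation=cv2.INTER_CUBIC)); print(k,u-w,v-w,200/w)
cv2.imwrite(f'pics/{n}.png',np.hstack(o)[:,:,::-1])
E
python3 look.py p4 0.546,-0.121,0.03 40
```

```text
scene 170 179 5.0
top 262 138 5.0
```

View pics/p4.png

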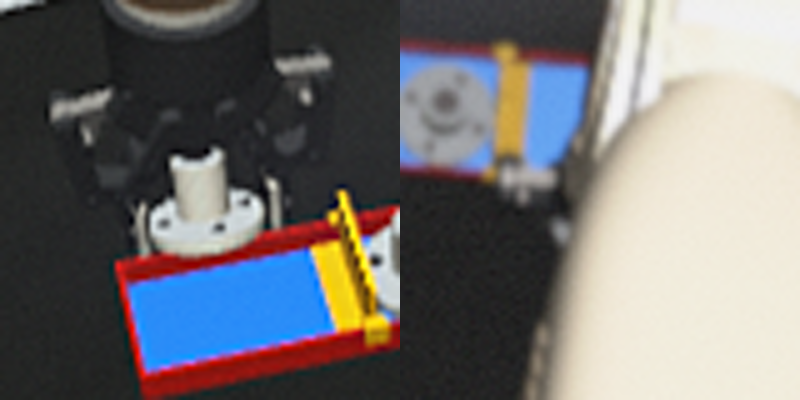

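The hub (neck at crop (200,180), rim on the red wall at (200,245)) tilts towards the robot at only about 6 N. I keep lowering, then try moving into the wall edge.

>>> {"op": "arm_command", "data": {"plan": [[0, 0, -0.006, 0], [0, 0, -0.012, 0], [0, 0, -0.018, 0], [0, 0, -0.018, 0]]}}

```text
time_s: 12.32
position: [0.5493, -0.1213, 0.0017]
tcp_rot: [[-0.995, 0.103, 0.009], [0.103, 0.995, -0.001], [-0.009, -0.0, -1.0]]
wrist_force: [-7.6, 2.6, 26.9]
grip_width: 0.0588
grasp_force: 30.3
```

```bash
cat > blob.py <<'E'
# grey blobs near a world point: area, centroid, minAreaRect in scene view, plus ascii thumbnail
import sys
from h import *
x,y,z=map(float,sys.argv[1].split(',')); w=int(sys.argv[2])
im=snap('scene'); u,v=proj('scene',(x,y,z)).astype(int)
c=im[v-w:v+w,u-w:u+w].astype(int); mx,mn=c.max(2),c.min(2)
r,g,b=c[...,0],c[...,1],c[...,2]
ch=np.full(mx.shape,' ')
ch[(mx-mn<40)&(mn>60)]='o'; ch[(mx-mn<40)&(mn>150)]='#'
ch[(r>90)&(g<70)&(b<70)]='r'; ch[(b>150)&(r<90)]='b'; ch[(r>150)&(g>100)&(b<90)]='y'
print(u-w,v-w)
for k,l in enumerate(ch): print(f'{v-w+k:3d} '+''.join(l))
E
python3 blob.py 0.546,-0.121,0.02 26
```

```text
185 196
196                                               o     
197                                           ooooo     
198                                            oooo     
199     oooo                                    oooo    
200  oooo##o                                    oooo    
201 oo####o                        o              oo    
202 ##oooo                       oo               o     
203 ooooo             oo                                
204 o  ooo            oo                                
205  oooo                                               
206   ooo                                o              
207   ooo                                      ooo      
208   #oo                                     oooo      
209   ooo                                    ooooo      
210              o           oooo            oooo       
211                       ooo###oo                      
212                    ooo#######o                      
213                    o#########o                      
214                    oo########o                      
215      
[... 1171 characters left out ...]
bbbbbbbbbbbbb yy
236          r bbbbbbbbbbbbbbbbbbbbbbbbbbbbbbbbbbbbbb#yy
237          r bbbbbbbbbbbbbbbbbbbbbbbbbbbbbbbbbbbbbb yy
238          r bbbbbbbbbbbbbbbbbbbbbbbbbbbbbbbbbbbbbbb y
239          rr bbbbbbbbbbbbbbbbbbbbbbbbbbbbbbbbbbbbbb#y
240           r bbbbbbbbbbbbbbbbbbbbbbbbbbbbbbbbbbbbbb y
241           r bbbbbbbbbbbbbbbbbbbbbbbbbbbbbbbbbbbbbbb 
242           r bbbbbbbbbbbbbbbbbbbbbbbbbbbbbbbbbbbbbbb#
243           r bbbbbbbbbbbbbbbbbbbbbbbbbbbbbbbbbbbbbbb 
244           rr bbbbbbbbbbbbbbbbbbbbbbbbbbbbbbbbbbbbbbb
245            r bbbbbbbbbbbbbbbbbbbbbbbbbbbbbbbbbbbb   
246            r bbbbbbbbbbbbbbbbbbbbbbbbbbbbbbbb     rr
247            r bbbbbbbbbbbbbbbbbbbbbbbbbbbb    rrrrrrr
```

Lowering stalled at 27 N because the low rim now rests on the bench, so tilting this way is limited to about 22°. I lift, turn half round so that the low rim faces the wall, and hook it against the wall's outer face to roll it over.

>>> {"op": "arm_command", "data": {"plan": [[-0.02, 0, 0.05, 0], [-0.06, 0, 0.1, -0.055], [-0.08, 0, 0.1, -0.11], [-0.08, 0, 0.1, -0.165], [-0.08, 0, 0.1, -0.22]]}}

```text
time_s: 13.0
position: [0.5068, -0.1214, 0.0465]
tcp_rot: [[-0.696, 0.718, 0.003], [0.718, 0.696, -0.001], [-0.002, 0.001, -1.0]]
wrist_force: [-0.6, -0.1, -3.9]
grip_width: 0.0586
grasp_force: 26.8
```

>>> {"op": "arm_command", "data": {"plan": [[0, 0, 0, -0.056], [0, 0, 0, -0.112], [0, 0, 0, -0.168], [0, 0, 0, -0.224], [0, 0, 0, -0.28]]}}

```text
time_s: 13.62
position: [0.5069, -0.1213, 0.0462]
tcp_rot: [[0.109, 0.994, 0.002], [0.994, -0.109, -0.001], [-0.001, 0.002, -1.0]]
wrist_force: [-0.1, 0.3, -4.0]
grip_width: 0.0589
grasp_force: 26.8
```

>>> {"op": "arm_command", "data": {"plan": [[0, 0, 0, -0.056], [0, 0, 0, -0.112], [0, 0, 0, -0.168], [0, 0, 0, -0.224], [0, 0, 0, -0.28]]}}

```text
time_s: 14.25
position: [0.5068, -0.1213, 0.0462]
tcp_rot: [[0.835, 0.55, 0.002], [0.55, -0.835, -0.001], [0.001, 0.002, -1.0]]
wrist_force: [-0.3, -0.8, -3.7]
grip_width: 0.0587
grasp_force: 26.8
```

>>> {"op": "arm_command", "data": {"plan": [[0, 0, 0, -0.056], [0, 0, 0, -0.112], [0, 0, 0, -0.168], [0, 0, 0, -0.219], [0, 0, 0, -0.219]]}}

```text
time_s: 14.88
position: [0.5065, -0.1212, 0.0462]
tcp_rot: [[0.995, -0.098, 0.001], [-0.098, -0.995, -0.0], [0.002, 0.0, -1.0]]
wrist_force: [-0.4, -0.3, -3.8]
grip_width: 0.0585
grasp_force: 26.8
```

```bash
python3 - <<'E'
from h import *
np.set_printoptions(precision=4,suppress=True)
s=sensors.get_state();print(s['position'],s['q'],s['wrist_force'],s['torque'],s['tcp_rot'][:,1])
E
python3 blob.py 0.507,-0.121,0.065 24
```

```text
[ 0.5065 -0.1212  0.0462] [-0.2348  0.4362 -0.2336  0.8994 -0.0001  3.0051] [-0.4413 -0.2768 -3.8106] [ 0.0063  0.0368 -0.0507] [-0.0982 -0.9952  0.0003]
181 175
175 ##o#o                                    o o#o  
176 o#ooo                      ooo             oo   
177 oooo                       o                    
178    o            oo                              
179 ooo                                             
180 ooo                                             
181 oo                                              
182 oo                                         o    
183 oo                                       ooo    
184 oo       o                             ooooo    
185                                        ooooo    
186           o                            oo o     
187                                                 
188                                                 
189                                                 
190                                                 
191    ooooo              ooooo                     
192     oooo           oo########oo  
[... 856 characters left out ...]
       
209                ############o o####o             
210                o############o####oo             
211                 oo##############o               
212                   o############o                
213                    ooo######ooo                 
214                         ooo                     
215                                                 
216                                                 
217                                                 
218                                                 
219                                                 
220                                                 
221                                                 
222
```

```bash
python3 - <<'E'
from h import *
for z in (.05,.055,.06,.065,.07): print(z,proj('scene',(0.5065,-0.1212,z)))
E
```

```text
0.05 [205.77745476 203.89633431]
0.055 [205.62267064 202.50131975]
0.06 [205.46685344 201.09699439]
0.065 [205.30999278 199.68326471]
0.07 [205.15207815 198.26003594]
```

>>> {"op": "arm_command", "data": {"plan": [[0, 0, -0.04, 0], [0.02, -0.002, -0.072, 0], [0.04, -0.004, -0.072, 0], [0.04, -0.004, -0.072, 0]]}}

```text
time_s: 15.42
position: [0.5252, -0.1228, 0.0096]
tcp_rot: [[0.995, -0.099, -0.003], [-0.099, -0.995, 0.001], [-0.003, -0.0, -1.0]]
wrist_force: [-2.7, 0.7, -5.3]
grip_width: 0.0587
grasp_force: 26.7
```

>>> {"op": "arm_command", "data": {"plan": [[0.004, 0, 0, 0], [0.008, -0.001, 0, 0]]}}

```text
time_s: 15.68
position: [0.5255, -0.1228, 0.0094]
tcp_rot: [[0.995, -0.1, -0.008], [-0.1, -0.995, 0.001], [-0.008, -0.0, -1.0]]
wrist_force: [-11.5, 1.4, -1.5]
grip_width: 0.059
grasp_force: 26.8
```

>>> {"op": "arm_command", "data": {"plan": [[0.004, 0, 0, 0], [0.004, 0, 0, 0]]}}

```text
time_s: 15.92
position: [0.5254, -0.1227, 0.009]
tcp_rot: [[0.995, -0.1, -0.012], [-0.1, -0.995, 0.001], [-0.012, -0.0, -1.0]]
wrist_force: [-12.9, 0.6, -1.7]
grip_width: 0.0588
grasp_force: 27.0
```

>>> {"op": "arm_command", "data": {"plan": [[0, 0, 0.004, 0], [0.001, 0, 0.008, 0], [0.002, 0, 0.012, 0], [0.003, 0, 0.016, 0]]}}

```text
time_s: 16.42
position: [0.5311, -0.1232, 0.0179]
tcp_rot: [[0.995, -0.1, -0.004], [-0.1, -0.995, 0.0], [-0.004, -0.0, -1.0]]
wrist_force: [-3.9, 0.4, -5.7]
grip_width: 0.0583
grasp_force: 26.2
```

>>> {"op": "arm_command", "data": {"plan": [[0.002, 0, 0.004, 0], [0.004, 0, 0.008, 0], [0.006, 0, 0.012, 0], [0.008, -0.001, 0.016, 0]]}}

```text
time_s: 16.92
position: [0.5376, -0.1238, 0.0266]
tcp_rot: [[0.995, -0.1, 0.001], [-0.1, -0.995, 0.0], [0.001, -0.0, -1.0]]
wrist_force: [-3.4, 0.5, -6.2]
grip_width: 0.0585
grasp_force: 25.8
```

```bash
python3 blob.py 0.535,-0.121,0.035 22
```

```text
187 193
193 o           oooo                            
194 o                                           
195                                 o           
196                                 o           
197                                         o   
198                                      oooo   
199                                     ooooo   
200                                      oooo   
201        o                             o      
202                                             
203                                             
204                  ooo####o                   
205 ooooo          oo##########o                
206  oooo         o#############oo    o         
207   o o        o####oo##########o   #o        
208             o#####  ###########o  ##o       
209            o######oo############  ooo       
210            #####################o oooo      
211         o o###################### oooo      
212        o#oo###################o##oooo       
213        o#o###################  o#oooo       
214        oo ###################oo##oooo       
215        oo 
[... 363 characters left out ...]
##o           
223             ############oo#####o            
224             o##########o  ####o        rrrrr
225              o##########o ###o     rrrrrrrrr
226               oo############o rrrrrrrrrrrrrr
227                 oo######## rrrrrrrrrrrrrrrrr
228                   oo    rrrrrrrrrrrrrrrrrrr 
229                rrrrrrrrrrrrrrrrrrrrrrr    bb
230           rrrrrrrrrrrrrrrrrrrrrrr    bbbbbbb
231       rrrrrrrrrrrrrrrrrrrrrr    bbbbbbbbbbbb
232       rrrrrrrrrrrrrrrrr     bbbbbbbbbbbbbbbb
233       rrrrrrrrrrrr     bbbbbbbbbbbbbbbbbbbbb
234       rrrrrrr     bbbbbbbbbbbbbbbbbbbbbbbbbb
235        r     bbbbbbbbbbbbbbbbbbbbbbbbbbbbbbb
236        r bbbbbbbbbbbbbbbbbbbbbbbbbbbbbbbbbbb
```

The rolling works. The disc is now face-on and the neck plug (211,218) has dropped just past its centre, which puts the tilt near 50–55°. I continue along the arc.

>>> {"op": "arm_command", "data": {"plan": [[0.006, -0.0005, 0.004, 0], [0.012, -0.001, 0.008, 0], [0.018, -0.002, 0.012, 0]]}}

```text
time_s: 17.35
position: [0.5468, -0.1249, 0.0326]
tcp_rot: [[0.995, -0.1, 0.001], [-0.1, -0.995, 0.0], [0.001, -0.0, -1.0]]
wrist_force: [-3.2, 1.2, -5.5]
grip_width: 0.0586
grasp_force: 25.5
```

>>> {"op": "arm_command", "data": {"plan": [[0.006, -0.0005, 0.002, 0], [0.012, -0.001, 0.004, 0], [0.018, -0.002, 0.006, 0]]}}

```text
time_s: 17.73
position: [0.5556, -0.1259, 0.0355]
tcp_rot: [[0.995, -0.1, 0.0], [-0.1, -0.995, 0.0], [0.0, -0.0, -1.0]]
wrist_force: [-3.1, 1.9, -3.9]
grip_width: 0.0585
grasp_force: 25.5
```

>>> {"op": "arm_command", "data": {"plan": [[0.006, -0.0005, 0, 0], [0.012, -0.001, 0, 0], [0.018, -0.002, 0, 0]]}}

```text
time_s: 18.1
position: [0.5649, -0.127, 0.0358]
tcp_rot: [[0.995, -0.1, 0.001], [-0.1, -0.995, -0.0], [0.001, -0.0, -1.0]]
wrist_force: [-2.4, 2.3, 0.7]
grip_width: 0.0588
grasp_force: 25.9
```

```bash
python3 blob.py 0.56,-0.125,0.04 22
```

```text
188 199
199 o            oo                             
200                                  o          
201                                  o          
202                                         oo  
203                                       oooo  
204                                      ooooo  
205                                      ooooo  
206                                       oo    
207                                             
208                                             
209                                             
210 oo                   ooooo                  
211  oooo            ooo#########oo             
212  o oo          oo##############o   #o       
213               o#################o  ##o      
214             o##########o##oo####o  ooo      
215            o#######ooooooooooooooo ooo o    
216            #####ooo   oooooooooooo ooo      
217         ooo####ooooo oo##ooooooooo oooo     
218         #o###ooooooo######oooo  oo ooo      
219        o#oo#oooooo#########ooo ooo ooo      
220        oooooooooo##########ooooooo ooo      
221        ooo
[... 363 characters left out ...]
rrrrrrrrrrrr  
229               rrrrr#####oooooorrrrrrr    bbb
230          rrrrrrrrrr###oo   ooorr    bbbbbbbb
231      rrrrrrrrrrrrrr##o      oo bbbbbbbbbbbbb
232      rrrrrrrrrrrrrr oo      obbbbbbbbbbbbbbb
233      rrrrrrrrrrrr   oo      bbbbbbbbbbbbbbbb
234      rrrrrrr     bbbb      bbbbbbbbbbbbbbbbb
235       r     bbbbbbbbbbbbbbbbbbbbbbbbbbbbbbbb
236       r bbbbbbbbbbbbbbbbbbbbbbbbbbbbbbbbbbbb
237       r bbbbbbbbbbbbbbbbbbbbbbbbbbbbbbbbbbbb
238       r bbbbbbbbbbbbbbbbbbbbbbbbbbbbbbbbbbbb
239       rr bbbbbbbbbbbbbbbbbbbbbbbbbbbbbbbbbbb
240        r bbbbbbbbbbbbbbbbbbbbbbbbbbbbbbbbbbb
241        r bbbbbbbbbbbbbbbbbbbbbbbbbbbbbbbbbbb
242        r bbbbbbbbbbbbbbbbbbbbbbbbbbbbbbbbbbb
```

The neck now points over the wall and down, with a roll of about 120°. I hook it a little further. The remaining levelling is for the divider's 42 mm top edge, behind the row, where there is clearance for the neck.

>>> {"op": "arm_command", "data": {"plan": [[0.004, -0.0005, -0.002, 0], [0.008, -0.001, -0.004, 0], [0.012, -0.001, -0.006, 0]]}}

```text
time_s: 18.52
position: [0.5724, -0.1279, 0.034]
tcp_rot: [[0.995, -0.1, 0.005], [-0.1, -0.995, -0.001], [0.005, 0.0, -1.0]]
wrist_force: [-1.5, 0.6, 5.5]
grip_width: 0.0588
grasp_force: 25.9
```

>>> {"op": "arm_command", "data": {"plan": [[0.003, 0, -0.001, 0], [0.006, 0, -0.002, 0]]}}

```text
time_s: 18.77
position: [0.5756, -0.1282, 0.0329]
tcp_rot: [[0.995, -0.1, 0.005], [-0.1, -0.995, -0.002], [0.005, 0.001, -1.0]]
wrist_force: [-1.0, 0.5, 5.8]
grip_width: 0.0587
grasp_force: 25.2
```

```bash
python3 blob.py 0.575,-0.125,0.035 22 | cut -c1-50 | sed -n 8,42p
```

```text
211                                             
212                                             
213                                             
214 o                                           
215    o                                        
216 o  o              oooo#######o    #o        
217                oo#############oo  ##o       
218             ooo################o  ooo       
219            o###################oo ooo       
220           o###########ooooooooooo ooo       
221        o o########ooo   oooooo oo ooo       
222        #o######ooo oo###ooooo  oo ooo       
223       o#o###ooooooo#######oooooo  ooo     rr
224       oooo#oooooo#########ooooo   ooorrrrrrr
225       oooooooooo##########oooor rrooorrrrrrr
226       ooo oo ooo########### rrrrrr oorrrrrrr
227       oooooo ooo########### rrrrrrr rrrrrrrr
228        oo  oo or###########orrrrrrrrrrrr  yy
229        oo   rrrr ##########orrrrrrr    bbb y
230        ooorrrrrrr##########orr    bbbbbbbb y
231    rrrrooorrrrrrr########### bbbbbbbbbbbbb  
232    rrrr   rrrrrrr###########bbbbbbbbbbbbbbb 
233    rrrrrrrrrrrr  ########### bbbbbbbbbbbbbbo
234    rrrrrrr     bb #########oobbbbbbbbbbbbbb 
235     r     bbbbbbbb######ooooobbbbbbbbbbbbbbb
236     r bbbbbbbbbbbb##oo     obbbbbbbbbbbbbbbb
237     r bbbbbbbbbbbb o      bbbbbbbbbbbbbbbbbb
238     r bbbbbbbbbbbbbbbbbbbbbbbbbbbbbbbbbbbbbb
239     rr bbbbbbbbbbbbbbbbbbbbbbbbbbbbbbbbbbbbb
240      r bbbbbbbbbbbbbbbbbbbbbbbbbbbbbbbbbbbbb
241      r bbbbbbbbbbbbbbbbbbbbbbbbbbbbbbbbbbbbb
242      r bbbbbbbbbbbbbbbbbbbbbbbbbbbbbbbbbbbbb
243      r bbbbbbbbbbbbbbbbbbbbbbbbbbbbbbbbbbbbb
244      rr bbbbbbbbbbbbbbbbbbbbbbbbbbbbbbbbbbbb
245       r bbbbbbbbbbbbbbbbbbbbbbbbbbbbbbbbbbbb
```

>>> {"op": "arm_command", "data": {"plan": [[0.004, 0, -0.001, 0], [0.008, -0.001, -0.002, 0], [0.012, -0.001, -0.002, 0], [0.016, -0.002, -0.002, 0]]}}

```text
time_s: 19.32
position: [0.5813, -0.1287, 0.0302]
tcp_rot: [[0.995, -0.1, -0.0], [-0.1, -0.995, -0.0], [-0.0, 0.0, -1.0]]
wrist_force: [-0.7, -0.7, 2.8]
grip_width: 0.0588
grasp_force: 23.9
```

```bash
python3 blob.py 0.58,-0.125,0.035 22 | cut -c1-50 | sed -n 8,38p
```

```text
212       o                             oo o    
213       o                              o      
214                                             
215                                             
216                                             
217  ooo                                        
218 o                                oo         
219 o o                     ooooooo  o#o        
220                   ooo#########oo o#o        
221               oo###############o  oo        
222            oo##################o  oo        
223        o o#################ooooo  ooo   rrrr
224       o#oo###########oooooooo oo  oo   rrrrr
225       o#o########oooooooooo  rrrr oo  rrrrrr
226       ooo####oooooo####### rrrrrr oor rrrrrr
227       oo ooooo o########## rrrrrr oo rrrrrr 
228       oo oo   oo##########orrrrrr oo rr  yyy
229       ooorrrrrr ##########orrrrrr oo  bbb yy
230       ooorrrrrrr##########orr    bbbbbbbb yy
231   rr  ooorrrrrrr##########o bbbbbbbbbbbbb  y
232   rr  ooo rrrrrro#########obbbbbbbbbbbbbbb y
233   rrrrroo rrrr  o##########bbbbbbbbbbbbbbb#y
234   rrrrr o     bb ########## bbbbbbbbbbbbbb y
235    r    bbbbbbbbb##########obbbbbbbbbbbbbbb 
236    r bbbbbbbbbbbb########## bbbbbbbbbbbbbbb#
237    r bbbbbbbbbbbb########## bbbbbbbbbbbbbbb 
238    r bbbbbbbbbbbb#######oooobbbbbbbbbbbbbbbb
239    rr bbbbbbbbbbb ooo o  bbbbbbbbbbbbbbbbbbb
240     r bbbbbbbbbbbbbbbbbbbbbbbbbbbbbbbbbbbbbb
241     r bbbbbbbbbbbbbbbbbbbbbbbbbbbbbbbbbbbbbb
242     r bbbbbbbbbbbbbbbbbbbbbbbbbbbbbbbbbbbbbb
```

>>> {"op": "arm_command", "data": {"plan": [[0.004, 0, 0.001, 0], [0.008, -0.001, 0.001, 0], [0.012, -0.001, 0, 0], [0.016, -0.002, -0.001, 0]]}}

```text
time_s: 19.88
position: [0.5885, -0.129, 0.0288]
tcp_rot: [[0.995, -0.1, -0.002], [-0.1, -0.995, 0.001], [-0.002, -0.001, -1.0]]
wrist_force: [-1.2, 0.1, -1.7]
grip_width: 0.0583
grasp_force: 22.2
```

```bash
python3 blob.py 0.59,-0.125,0.035 22 | cut -c1-50 | sed -n 8,38p
```

```text
215       o                                     
216                                             
217                                             
218                                             
219                                             
220  o                                          
221 ooo                              ooo        
222                            ooooo ##o        
223                      oooo######o ooo   rrrrr
224                 oooo###########o ooo  rrrrrr
225            ooo################oo  oo  rrrrrr
226        oo####################ooo  oo   rrrrr
227      o##o################oo rrrr  oo   rrrry
228      o#oo###########o#o#oorrrrrr  oo    yyyy
229      oooo######o#o#######orrrrrr  oobbbb yyy
230      ooooooo rro##########rr    b o bbbb yyy
231  rr   oo rrrrrro##########obbbbbb oobbbbb yy
232  rro  oo rrrrrr ##########bbbbbbbbbbbbbbb yy
233  rr   ooorrrr   ########## bbbbbbbbbbbbbboyy
234  rrr  ooo    bbb##########obbbbbbbbbbbbbb yy
235   r   ooobbbbbbb########## bbbbbbbbbbbbbbb y
236   r bb o bbbbbbb########## bbbbbbbbbbbbbbb#y
237   r bbb  bbbbbbb###########bbbbbbbbbbbbbbb y
238   r bbbbbbbbbbbb ########## bbbbbbbbbbbbbbb 
239   rr bbbbbbbbbbbb##########obbbbbbbbbbbbbbb#
240    r bbbbbbbbbbbb##########obbbbbbbbbbbbbbb 
241    r bbbbbbbbbbbb#######  bbbbbbbbbbbbbbbbbb
242    r bbbbbbbbbbbb o   bbbbbbbbbbbbbbbbbbbbbb
243    r bbbbbbbbbbbbbbbbbbbbbbbbbbbbbbbbbbbbbbb
244    rr bbbbbbbbbbbbbbbbbbbbbbbbbbbbbbbbbbbbbb
245     r bbbbbbbbbbbbbbbbbbbbbbbbbbbbbbbbbbbb
```

The flange is now about edge-on to the camera (neck from (212,230) to (206,241)), so the neck points roughly 45° down. Levelling needs something taller, so I lift, turn 270° (the wrist limit rules out -90°) and press the low rim on the divider's top edge, with the neck on the empty side.

>>> {"op": "arm_command", "data": {"plan": [[0, 0, 0.05, 0.05], [0.01, 0.01, 0.1, 0.108], [0.02, 0.02, 0.13, 0.167], [0.02, 0.02, 0.13, 0.226], [0.02, 0.02, 0.13, 0.285]], "squeeze": 40}}

```text
time_s: 20.55
position: [0.6003, -0.1192, 0.0952]
tcp_rot: [[0.695, 0.719, 0.002], [0.719, -0.695, 0.0], [0.002, 0.002, -1.0]]
wrist_force: [-0.1, 0.3, -4.3]
grip_width: 0.0576
grasp_force: 43.7
```

>>> {"op": "arm_command", "data": {"plan": [[0, 0, 0, 0.059], [0, 0, 0, 0.118], [0, 0, 0, 0.177], [0, 0, 0, 0.236], [0, 0, 0, 0.29]]}}

```text
time_s: 21.18
position: [0.6, -0.1192, 0.0947]
tcp_rot: [[-0.141, 0.99, 0.001], [0.99, 0.141, 0.0], [0.0, 0.002, -1.0]]
wrist_force: [-0.3, -0.3, -4.1]
grip_width: 0.0578
grasp_force: 43.7
```

>>> {"op": "arm_command", "data": {"plan": [[0, 0, 0, 0.059], [0, 0, 0, 0.118], [0, 0, 0, 0.177], [0, 0, 0, 0.236], [0, 0, 0, 0.29]]}}

```text
time_s: 21.8
position: [0.6, -0.1192, 0.0947]
tcp_rot: [[-0.869, 0.495, 0.001], [0.495, 0.869, 0.0], [-0.001, 0.001, -1.0]]
wrist_force: [-0.4, -0.0, -4.5]
grip_width: 0.0579
grasp_force: 43.7
```

>>> {"op": "arm_command", "data": {"plan": [[0, 0, 0, 0.059], [0, 0, 0, 0.118], [0, 0, 0, 0.177], [0, 0, 0, 0.236], [0, 0, 0, 0.29]]}}

```text
time_s: 22.42
position: [0.6, -0.1192, 0.0947]
tcp_rot: [[-0.924, -0.383, 0.001], [-0.383, 0.924, 0.0], [-0.001, -0.0, -1.0]]
wrist_force: [0.0, 0.0, -3.8]
grip_width: 0.0576
grasp_force: 43.7
```

>>> {"op": "arm_command", "data": {"plan": [[0, 0, 0, 0.059], [0, 0, 0, 0.118], [0, 0, 0, 0.177], [0, 0, 0, 0.236], [0, 0, 0, 0.29]]}}

```text
time_s: 23.05
position: [0.6, -0.1192, 0.0947]
tcp_rot: [[-0.264, -0.965, 0.002], [-0.965, 0.264, 0.0], [-0.001, -0.001, -1.0]]
wrist_force: [0.1, -0.4, -4.2]
grip_width: 0.0579
grasp_force: 43.7
```

```bash
python3 - <<'E'
from h import *
np.set_printoptions(precision=4,suppress=True)
s=sensors.get_state();print(s['time_s'],s['position'],s['q'],s['wrist_force'],s['tcp_rot'][:,1])
E
python3 blob.py 0.598,-0.12,0.095 24 | cut -c1-52
```

```text
23.05 [ 0.6    -0.1192  0.0947] [-0.1965  0.544   0.0936  1.119   0.0007 -1.5003] [ 0.1104 -0.3967 -4.2232] [-0.9646  0.2639 -0.0014]
191 192
192                      ooo#o                      
193                     o####o  o                   
194                     o####o  oo                  
195                      ####o  o                   
196                      ####o                      
197                      ####o                      
198                      ####o                      
199                      ####o                      
200                      ####oo                     
201                      o##oooo                    
202                      oooooooo                   
203                  oooo#####oooo                  
204                  oooo#####ooooo o               
205                  ooo oooooo     oo              
206                      ooooo    oo oo             
207                       oo      o#o##o            
208                          o    #####o            
209                          o    oo####o           
210 
[... 885 characters left out ...]
rrrrrrrrrr 
227                        rrrrrrrrrrrrrrrrrrrr yyyy
228                 rrrrrrrrrrrrrrrrrrrrrrr  yyyyyyy
229           rrrrrrrrrrrrrrrrrrrrrrrr     bb yyyyyy
230       rrrrrrrrrrrrrrrrrrrrrrr     bbbbbbb yyyyyy
231   rrrrrrrrrrrrrrrrrrrrrr     bbbbbbbbbbbb  yyyyy
232   rrrrrrrrrrrrrrrrr     bbbbbbbbbbbbbbbbbb yyyyy
233   rrrrrrrrrrrr    bbbbbbbbbbbbbbbbbbbbbbbb#yyyyy
234   rrrrrrr     bbbbbbbbbbbbbbbbbbbbbbbbbbbb yyyyy
235    r     bbbbbbbbbbbbbbbbbbbbbbbbbbbbbbbbbb yyyy
236    r bbbbbbbbbbbbbbbbbbbbbbbbbbbbbbbbbbbbbb#yyyy
237    r bbbbbbbbbbbbbbbbbbbbbbbbbbbbbbbbbbbbbb yyyy
238    r bbbbbbbbbbbbbbbbbbbbbbbbbbbbbbbbbbbbbbb yyy
239    rr bbbbbbbbbbbbbbbbbbbbbbbbbbbbbbbbbbbbbb#yyy
```

>>> {"op": "arm_command", "data": {"plan": [[0.002, 0.04, 0, 0.052], [0.004, 0.082, 0, 0.052], [0.004, 0.082, -0.04, 0.052], [0.004, 0.082, -0.05, 0.052]], "squeeze": 20}}

```text
time_s: 23.6
position: [0.6003, -0.0772, 0.0685]
tcp_rot: [[-0.111, -0.994, -0.002], [-0.994, 0.111, 0.0], [-0.0, 0.002, -1.0]]
wrist_force: [-0.4, 0.2, -4.1]
grip_width: 0.0577
grasp_force: 43.6
```

>>> {"op": "arm_command", "data": {"plan": [[0, 0, -0.006, 0], [0, 0, -0.012, 0]]}}

```text
time_s: 23.85
position: [0.6017, -0.0786, 0.0642]
tcp_rot: [[-0.111, -0.994, 0.001], [-0.994, 0.111, -0.0], [-0.0, -0.001, -1.0]]
wrist_force: [1.2, 0.6, -4.5]
grip_width: 0.0578
grasp_force: 43.6
```

>>> {"op": "arm_command", "data": {"plan": [[0, 0, -0.006, 0], [0, 0, -0.012, 0]]}}

```text
time_s: 24.1
position: [0.6014, -0.0786, 0.0579]
tcp_rot: [[-0.11, -0.994, 0.001], [-0.994, 0.11, -0.0], [-0.0, -0.001, -1.0]]
wrist_force: [0.4, -0.9, -3.8]
grip_width: 0.0574
grasp_force: 43.6
```

```bash
python3 blob.py 0.603,-0.075,0.055 24 | cut -c1-52|sed -n 5,46p
```

```text
203               oo       o###oo                   
204               o         ####o                   
205               o         o###o                   
206                         o###o                   
207                         o####o                  
208                    o#oooo####o                  
209                    o##oo ooooooooo              
210                     ooo  o####oooo              
211                        ooo####oooo              
212                       oooo##ooo                 
213                       oo  oooo                  
214                   o       ooo                   
215                   oo         o                  
216                   #oo        o                  
217                   oo        oo                  
218                   #o       ooo                rr
219                 o###o                  oo###  rr
220                #####o             orrr ######## 
221               ######o             # rr #oo  o###
222             o#######o        oo   o r ##      ##
223             ########o    oooooo     
[... 425 characters left out ...]
#oooooooooo
232     bbbbbbbbbbbbbbbbb oo     o yy#####oooooooooo
233 bbbbbbbbbbbbbbbbbbbbbbo  yyyyy  y ####oooooooooo
234 bbbbbbbbbbbbbbbbbbbbbb yyyyyyy  y ######oooooo##
235 bbbbbbbbbbbbbbbbbbbbbbb yyyyyy  yy##############
236 bbbbbbbbbbbbbbbbbbbbbbb#yyyyyyy yy #############
237 bbbbbbbbbbbbbbbbbbbbbbb yyyyyyy ry #######o#####
238 bbbbbbbbbbbbbbbbbbbbbbbb yyyyyy  yo######  o####
239 bbbbbbbbbbbbbbbbbbbbbbbb#yyyyyy  y #######o#####
240 bbbbbbbbbbbbbbbbbbbbbbbb yyyyyyy yo ############
241 bbbbbbbbbbbbbbbbbbbbbbbbb yyyyyy yy b o#####   r
242 bbbbbbbbbbbbbbbbbbbbbbbbb#yyyyyyyyy   o   rrrrrr
243 bbbbbbbbbbbbbbbbbbbbbbbbb yyyyyyyyyy   rrrrrrrrr
244 bbbbbbbbbbbbbbbbbbbbbbbbbb yyyyyyyyyyrrrrrrrrrrr
```

>>> {"op": "arm_command", "data": {"plan": [[0, 0, 0, 0], [0, 0, -0.006, 0]], "hand": 0.55, "squeeze": 20}}

```text
time_s: 24.4
position: [0.6016, -0.0786, 0.0552]
tcp_rot: [[-0.109, -0.994, 0.001], [-0.994, 0.109, -0.0], [-0.0, -0.001, -1.0]]
wrist_force: [-0.2, -0.9, -3.0]
grip_width: 0.0577
grasp_force: 43.6
```

>>> {"op": "arm_command", "data": {"plan": [[0, 0, -0.006, 0], [0, 0, -0.006, 0]]}}

```text
time_s: 24.65
position: [0.6008, -0.0784, 0.0513]
tcp_rot: [[-0.109, -0.994, -0.001], [-0.994, 0.109, 0.0], [-0.0, 0.001, -1.0]]
wrist_force: [0.1, 0.2, -4.4]
grip_width: 0.0577
grasp_force: 43.6
```

>>> {"op": "arm_command", "data": {"plan": [[0, 0, -0.006, 0], [0, 0, -0.006, 0]]}}

```text
time_s: 24.9
position: [0.6014, -0.0782, 0.0488]
tcp_rot: [[-0.109, -0.994, 0.0], [-0.994, 0.109, 0.001], [-0.001, -0.0, -1.0]]
wrist_force: [0.6, 0.1, -4.0]
grip_width: 0.0576
grasp_force: 43.5
```

>>> {"op": "arm_command", "data": {"plan": [[0, 0, -0.006, 0], [0, 0, -0.006, 0]]}}

```text
time_s: 25.15
position: [0.6018, -0.0779, 0.0463]
tcp_rot: [[-0.109, -0.994, 0.002], [-0.994, 0.109, 0.001], [-0.001, -0.001, -1.0]]
wrist_force: [-0.2, 1.9, -1.1]
grip_width: 0.0577
grasp_force: 43.3
```

>>> {"op": "arm_command", "data": {"plan": [[0, 0, -0.005, 0], [0, 0, -0.005, 0]]}}

```text
time_s: 25.4
position: [0.6022, -0.0779, 0.0444]
tcp_rot: [[-0.109, -0.994, 0.003], [-0.994, 0.109, 0.001], [-0.001, -0.002, -1.0]]
wrist_force: [-0.8, 3.1, 5.1]
grip_width: 0.0576
grasp_force: 42.8
```

```bash
python3 look.py p5 0.603,-0.075,0.05 32
```

```text
scene 203 193 6.25
top 254 126 6.25
```

View pics/p5.png

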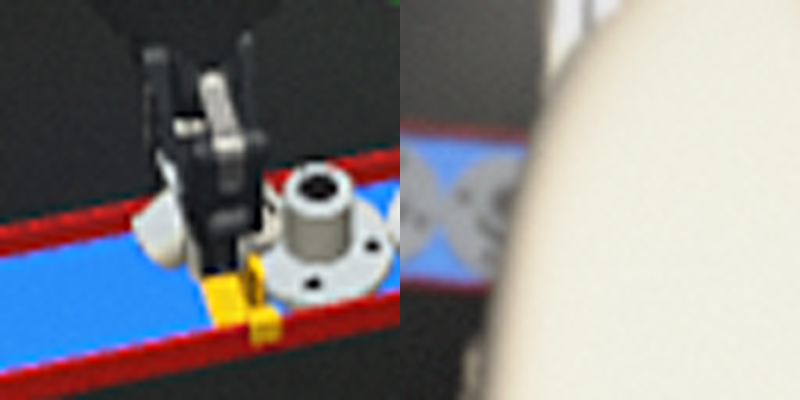

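>>> {"op": "arm_command", "data": {"plan": [[0, -0.002, -0.003, 0], [0, -0.002, -0.006, 0]]}}

```text
time_s: 25.75
position: [0.6021, -0.0799, 0.0417]
tcp_rot: [[-0.11, -0.994, 0.002], [-0.994, 0.11, -0.001], [0.001, -0.002, -1.0]]
wrist_force: [-1.2, 0.5, 7.3]
grip_width: 0.0576
grasp_force: 37.7
```

>>> {"op": "arm_command", "data": {"plan": [[0, -0.001, -0.003, 0], [0, -0.001, -0.006, 0]]}}

```text
time_s: 26.0
position: [0.602, -0.0817, 0.0389]
tcp_rot: [[-0.11, -0.994, 0.002], [-0.994, 0.11, -0.004], [0.003, -0.003, -1.0]]
wrist_force: [-2.3, -2.2, 9.7]
grip_width: 0.0575
grasp_force: 32.5
```

```bash
python3 blob.py 0.603,-0.075,0.05 24 | cut -c1-52|sed -n 5,46p
```

```text
204               ooo                               
205                                                 
206                       o ooo                     
207                       oo##o                     
208                       o###o                     
209                       o###oo                    
210                       o####o                    
211                        ####o                    
212                        o###o                    
213               o        o###o                    
214                    #oo#o####o                   
215                   o####oo##oo                   
216                   o#ooo ooooooooo               
217                         o####oooo               
218                o     oooo####oo               rr
219                #o    ooo ooooo   o     oo###  rr
220                ##o       ooooo   #o rr ######## 
221                ###o              ## rr #oo  o###
222                o###o             ###  ##      ##
223                o###o             ###  #o      ##
224                  ##o      ooo    ###
[... 425 characters left out ...]
#oooooooooo
233 bbbbbbbbbbbbbbb#####oo       oooooo###oooooooooo
234 bbbbbbbbbbbbbbb ###ooo      oo  y ######oooooo##
235 bbbbbbbbbbbbbbbb ###ooo     oo  yy##############
236 bbbbbbbbbbbbbbbbb #oooo      o  yy #############
237 bbbbbbbbbbbbbbbbbb  ooo      yy ry #######o#####
238 bbbbbbbbbbbbbbbbbbbb o      yyy  yo######  o####
239 bbbbbbbbbbbbbbbbbbbbb  b yyyyyy  y #######o#####
240 bbbbbbbbbbbbbbbbbbbbbbbb yyyyyyy yo ############
241 bbbbbbbbbbbbbbbbbbbbbbbb  yyyyyy y  b o#####    
242 bbbbbbbbbbbbbbbbbbbbbbbbb yyyyyyyyy   o   rrrrrr
243 bbbbbbbbbbbbbbbbbbbbbbbbb#yyyyyyyyyy   rrrrrrrrr
244 bbbbbbbbbbbbbbbbbbbbbbbbbb yyyyyyyyyyrrrrrrrrrrr
245 bbbbbbbbbbbbbbbbbbbbbbb      rrryyyyyrrrrrrrrrrr
```

>>> {"op": "arm_command", "data": {"plan": [[0, 0, -0.003, 0], [0, 0, -0.006, 0]]}}

```text
time_s: 26.3
position: [0.6019, -0.0836, 0.0365]
tcp_rot: [[-0.112, -0.994, 0.002], [-0.994, 0.112, -0.007], [0.007, -0.003, -1.0]]
wrist_force: [-2.7, -6.7, 11.8]
grip_width: 0.0581
grasp_force: 29.1
```

>>> {"op": "arm_command", "data": {"plan": [[0, 0, -0.003, 0], [0, 0, -0.003, 0]]}}

```text
time_s: 26.55
position: [0.6018, -0.0845, 0.0351]
tcp_rot: [[-0.113, -0.994, 0.002], [-0.994, 0.113, -0.009], [0.008, -0.003, -1.0]]
wrist_force: [-3.5, -7.5, 11.5]
grip_width: 0.0576
grasp_force: 27.9
```

```bash
python3 blob.py 0.603,-0.075,0.05 24 | cut -c1-52|sed -n 15,42p
```

```text
214              o        o###o                     
215                  oooooo####o                    
216                  o####o####o                    
217                  o###oooooooo o                 
218                        oo###ooooo             rr
219               o      ooo####ooo ##o    oo###  rr
220               #o    oooo##ooo   ###orrr########r
221               ##o   oo  ooooo   ####rr #oo  o###
222               ##oo      ooo     ####  ##      ##
223               ###o              #####o#o      ##
224               ####              ##oo####o   oo##
225            rrr ###o       oo    ##o ############
226       rrrrrrrrr###o      ooo   o###o##o########o
227  rrrrrrrrrrrrrr ##o            o######oo#####ooo
228 rrrrrrrrrrrrrrrr #o            o######oooooooooo
229 rrrrrrrrrrrrrr   #o            o#####ooooooooooo
230 rrrrrrrrr    bbbb#o      oooo  o#####ooooooooooo
231 rrrr     bbbbbbbb#o    oooooo  o#####ooooooooooo
232     bbbbbbbbbbbb #oo   ooo     o##oo##oooooooooo
233 bbbbbbbbbbbbbbbb##oo           oooo###oooooooooo
234 bbbbbbbbbbbbbbbb##ooo       ooooy ######oooooo##
235 bbbbbbbbbbbbbbbb ##oo      o y  yy##############
236 bbbbbbbbbbbbbbbbb#ooo      oyyy yy #############
237 bbbbbbbbbbbbbbbbb  oo       yyy ry #######o#####
238 bbbbbbbbbbbbbbbbbbboo       yyy  yo######  o####
239 bbbbbbbbbbbbbbbbbbb o       yyy  y #######o#####
240 bbbbbbbbbbbbbbbbbbbbo  b yyyyyyy yo ############
241 bbbbbbbbbbbbbbbbbbbb bbbb yyyyyy y  b o#####   r
```

The neck is now nearly vertical, about 78° down. A neck-down hub on a flat floor squares itself under pressure, so I lift, shift to the bare tray floor and press gently to level it in the grip.

>>> {"op": "arm_command", "data": {"plan": [[0, 0, 0.04, 0], [-0.006, -0.06, 0.04, 0], [-0.006, -0.06, 0.04, 0], [-0.006, -0.06, 0.01, 0]]}}

```text
time_s: 27.1
position: [0.5983, -0.1106, 0.0373]
tcp_rot: [[-0.11, -0.994, 0.001], [-0.994, 0.11, -0.001], [0.001, -0.001, -1.0]]
wrist_force: [-0.7, 0.4, -3.8]
grip_width: 0.0579
grasp_force: 29.7
```

>>> {"op": "arm_command", "data": {"plan": [[0, 0, -0.006, 0], [0, 0, -0.012, 0]]}}

```text
time_s: 27.35
position: [0.5975, -0.1094, 0.0306]
tcp_rot: [[-0.109, -0.994, -0.002], [-0.994, 0.109, 0.0], [0.0, 0.002, -1.0]]
wrist_force: [1.1, 0.4, -3.6]
grip_width: 0.0574
grasp_force: 29.6
```

>>> {"op": "arm_command", "data": {"plan": [[0, 0, -0.006, 0], [0, 0, -0.006, 0]]}}

```text
time_s: 27.6
position: [0.5981, -0.1097, 0.0286]
tcp_rot: [[-0.109, -0.994, -0.0], [-0.994, 0.109, -0.0], [0.0, 0.0, -1.0]]
wrist_force: [0.8, 0.1, -4.1]
grip_width: 0.0577
grasp_force: 29.6
```

```bash
python3 blob.py 0.599,-0.114,0.04 24 | cut -c1-52|sed -n 12,46p
```

```text
217                           o###o            y    
218                           o####o           yy   
219                       ooooo####o           yy   
220                       o###oo###o           yy   
221                       o##ooooooo   o     yy yy r
222                            ooo##oooooo   yyryyrr
223                          ooo#####ooo## rryy yy r
224                    oo   oooo####o   ### rrr  yyr
225                    oo   oo  ooooo   #### rr  yyr
226                     #oo     oooo    ##### r  yy 
227                  rrr##o             ##### y   y#
228             rrrrrrrr ##o            ######yy  y 
229        rrrrrrrrrrrrrr##o       o    ####o# y  yy
230   rrrrrrrrrrrrrrrrrrr #o     ooo    ###o o yy  y
231 rrrrrrrrrrrrrrrrrrrr  #o            ####o# yy  y
232 rrrrrrrrrrrrrrr    bbb o            #######yy  y
233 rrrrrrrrrr     bbbbbb #o            #######yy   
234 rrrrr     bbbbbbbbbb ##o     ooooo  ###### yyy  
235      bbbbbbbbbbbbbbb####o   oooooo  ######yyyy  
236  bbbbbbbbbbbbbbbbbb ####o   ooo     #####yyyyyy 
237  bbbbbbbbbbbbbbbbbb ####o           ooooyyyyyyy 
238  bbbbbbbbbbbbbbbbbbb####o        oooo  byyyyyyy 
239 r bbbbbbbbbbbbbbbbbbb###oo       o bbbbb#yyyyyy 
240 r bbbbbbbbbbbbbbbbbbb ##ooo       bbbbbb yyyyyyy
241 r bbbbbbbbbbbbbbbbbbbb  ooo       bbbbbbb yyyyyy
242 r bbbbbbbbbbbbbbbbbbbbbbboo      obbbbbbb#yyyyyy
243 r bbbbbbbbbbbbbbbbbbbbbbboo     bbbbbbbbb yyyyyy
244 rr bbbbbbbbbbbbbbbbbbbbbb  bbbbbbbbbbbbbbb yyyyy
245  r bbbbbbbbbbbbbbbbbbbbbbbbbbbbbbbbbbbb      rrr
246  r bbbbbbbbbbbbbbbbbbbbbbbbbbbbbbbb     rrrrrrrr
247  r bbbbbbbbbbbbbbbbbbbbbbbbbbb     rrrrrrrrrrrrr
248  rr bbbbbbbbbbbbbbbbbbbb       rrrrrrrrrrrrrrrrr
249   r bbbbbbbbbbbbbbbb      rrrrrrrrrrrrrrrrrrrrrr
250   r bbbbbbbbbbb      rrrrrrrrrrrrrrrrrrrrrrrr   
251   r bbbbbb      rrrrrrrrrrrrrrrrrrrrrrrrr
```

>>> {"op": "arm_command", "data": {"plan": [[0, 0, -0.004, 0], [0, 0, -0.008, 0]]}}

```text
time_s: 27.9
position: [0.5983, -0.11, 0.0249]
tcp_rot: [[-0.109, -0.994, 0.0], [-0.994, 0.109, -0.0], [0.0, -0.0, -1.0]]
wrist_force: [-0.0, -0.1, -3.9]
grip_width: 0.0581
grasp_force: 29.6
```

>>> {"op": "arm_command", "data": {"plan": [[0, 0, -0.004, 0], [0, 0, -0.006, 0]]}}

```text
time_s: 28.15
position: [0.5984, -0.1097, 0.0227]
tcp_rot: [[-0.109, -0.994, 0.001], [-0.994, 0.109, 0.001], [-0.001, -0.001, -1.0]]
wrist_force: [-2.2, 1.6, 5.4]
grip_width: 0.0578
grasp_force: 29.9
```

>>> {"op": "arm_command", "data": {"plan": [[0, -0.004, 0, 0], [-0.001, -0.008, 0, 0], [-0.001, -0.012, 0, 0]]}}

```text
time_s: 28.52
position: [0.5979, -0.1154, 0.0231]
tcp_rot: [[-0.109, -0.994, 0.001], [-0.994, 0.109, 0.001], [-0.001, -0.001, -1.0]]
wrist_force: [-2.9, 2.4, 6.2]
grip_width: 0.0575
grasp_force: 28.1
```

>>> {"op": "arm_command", "data": {"plan": [[0, -0.004, 0, 0], [-0.001, -0.008, 0, 0], [-0.001, -0.012, 0, 0]]}}

```text
time_s: 28.9
position: [0.5973, -0.1216, 0.0229]
tcp_rot: [[-0.109, -0.994, 0.001], [-0.994, 0.109, 0.001], [-0.001, -0.001, -1.0]]
wrist_force: [-2.4, 2.0, 4.1]
grip_width: 0.0579
grasp_force: 22.6
```

```bash
python3 blob.py 0.599,-0.12,0.04 24 | cut -c1-52|sed -n 12,46p
```

```text
218                       o####o                 yy 
219                       o####o                 yy 
220                        o###o                 yy 
221                        o####o  ooo         yy yy
222                     oooo####o   ##oo       yyryy
223                    o###o####o   ####o  rrrryy yy
224                    o#oo ooo#o   ##### rrrrrrr  y
225                         oo###oooo##### rrrrrr  y
226                      oooo####ooo ###### rrrrr  y
227                  o   oooo###oo   ####### ryyy   
228               rrro    o oooooo   ########yyyyy  
229          rrrrrrrrooo     oooo    ######## yyyy  
230     rrrrrrrrrrrrr##o             ####o o# yyyy  
231 rrrrrrrrrrrrrrrrro##o            #####o # yyyyy 
232 rrrrrrrrrrrrrrrrro##o      oo    ######## yyyyy 
233 rrrrrrrrrrrr    b ##o     ooo    ######## yyyyy 
234 rrrrrrr     bbbbbb #o            ########yyyyyyy
235  r     bbbbbbbbbbbb o            #######oyyyyyyy
236  r bbbbbbbbbbbbbbbb              #######b yyyyyy
237  r bbbbbbbbbbbbbbbbbb    oooooo  #####oob yyyyyy
238  r bbbbbbbbbbbbbbbbbb   oooooo   o###oobbb yyyyy
239  rr bbbbbbbbbbbbbbbbb    oo      oooo bbbb#yyyyy
240   r bbbbbbbbbbbbbbbb o          o  bbbbbbb yyyyy
241   r bbbbbbbbbbbbbbbbbo        obbbbbbbbbbbb yyyy
242   r bbbbbbbbbbbbbbbbb oo      obbbbbbbbbbbb#yyyy
243   r bbbbbbbbbbbbbbbbbb#o       bbbbbbbbbbbb yyyy
244   rr bbbbbbbbbbbbbbbbboo        bbbbbbbbbbbb yyy
245    r bbbbbbbbbbbbbbbbboo      obbbbbbbbbb      r
246    r bbbbbbbbbbbbbbbbb o   bbbbbbbbbb     rrrrrr
247    r bbbbbbbbbbbbbbbbbb bbbbbbbb     rrrrrrrrrrr
248    rrbbbbbbbbbbbbbbbbbbbbb       rrrrrrrrrrrrrrr
249     r bbbbbbbbbbbbbbbb      rrrrrrrrrrrrrrrrrrrr
250     r bbbbbbbbbbb      rrrrrrrrrrrrrrrrrrrrrrrr 
251     r bbbbbb      rrrrrrrrrrrrrrrrrrrrrrrrr     
252     r bbb    rrrrrrrrrrrrrrrrrrrrrrrrr
```

>>> {"op": "arm_command", "data": {"plan": [[0, -0.004, -0.002, 0], [0, -0.006, -0.006, 0], [0, -0.006, -0.008, 0]]}}

```text
time_s: 29.32
position: [0.5977, -0.1268, 0.021]
tcp_rot: [[-0.11, -0.994, 0.002], [-0.994, 0.11, -0.004], [0.003, -0.002, -1.0]]
wrist_force: [-8.0, -2.7, 20.7]
grip_width: 0.0578
grasp_force: 19.2
```

>>> {"op": "arm_command", "data": {"plan": [[0, 0, -0.004, 0], [0, 0, -0.004, 0]]}}

```text
time_s: 29.58
position: [0.5982, -0.1276, 0.0202]
tcp_rot: [[-0.111, -0.994, 0.004], [-0.994, 0.111, -0.005], [0.005, -0.004, -1.0]]
wrist_force: [-8.1, -3.5, 22.0]
grip_width: 0.0578
grasp_force: 18.1
```

```bash
python3 blob.py 0.599,-0.125,0.04 24 | cut -c1-52|sed -n 14,46p
```

```text
220                       o###o                    y
221                       o####oo                yy 
222                        #####o  o##oo         yyr
223                        o####o  o####o    rrrryy 
224                    o###o####o  o######rrrrrrrrr 
225                    o###o###oo   #######rrrrrrrr 
226                     ooo oooooooo########rrrrrrr 
227                         #####oooo####### rrryyy 
228                r     ooo#####oo o########yyyyyyy
229            rrrrrr    oooo#oooo  o######## yyyyyy
230       rrrrrrrrrrro      ooooo   o####o o# yyyyyy
231   rrrrrrrrrrrrrrr##o     oo      ####o  ##yyyyyy
232   rrrrrrrrrrrrrrr###            o########  yyyyy
233   rrrrrrrrrrrr   o#o            o######## oyyyyy
234   rrrrrrr     bbb ##      ooo   o########  yyyyy
235    r     bbbbbbbbb##o     oo    o########bb yyyy
236    r bbbbbbbbbbbbb oo           o#######obb#yyyy
237    r bbbbbbbbbbbbbb o           o######obbb yyyy
238    r bbbbbbbbbbbbbbb        oo  o#####oobbbb yyy
239    rr bbbbbbbbbbbbbbb   oooooo   ####oobbbbb#yyy
240     r bbbbbbbbbbbbbbb   oooooo   #ooobbbbbbb yyy
241     r bbbbbbbbbbbbbbb            oobbbbbbbbbb yy
242     r bbbbbbbbbbbbbbb         o obbbbbbbbbbbb#yy
243     r bbbbbbbbbbbbbbbb        o bbbbbbbbbbbbb yy
244     rr bbbbbbbbbbbbbb o      oo bbbbbbbbbbbbbb y
245      r bbbbbbbbbbbbbbboo     o bbbbbbbbbbbb     
246      r bbbbbbbbbbbbbbboo      obbbbbbbb     rrrr
247      r bbbbbbbbbbbbbbboo      bbbbb    rrrrrrrrr
248      rrbbbbbbbbbbbbbbb o  bb b     rrrrrrrrrrrrr
249       r bbbbbbbbbbbbbbb       rrrrrrrrrrrrrrrrrr
250       r bbbbbbbbbbb       rrrrrrrrrrrrrrrrrrrrrr
251       r bbbbbb      rrrrrrrrrrrrrrrrrrrrrrrrr   
252       r bbb    rrrrrrrrrrrrrrrrrrrrrrrrr
```

The neck now hangs vertically (both edges visible at u≈210–219, rows 241–248) under 26 N of press. I ease the press, let it stand free on its neck to square up, then regrip.

>>> {"op": "arm_command", "data": {"plan": [[0, 0.002, 0.006, 0], [0, 0.002, 0.009, 0], [0, 0.002, 0.009, 0]]}}

```text
time_s: 30.0
position: [0.5983, -0.1246, 0.0213]
tcp_rot: [[-0.11, -0.994, 0.002], [-0.994, 0.11, -0.001], [0.001, -0.003, -1.0]]
wrist_force: [-1.3, -1.1, 6.7]
grip_width: 0.0575
grasp_force: 21.2
```

>>> {"op": "arm_command", "data": {"plan": [[0, 0, 0.003, 0], [0, 0, 0.003, 0]]}}

```text
time_s: 30.25
position: [0.598, -0.1241, 0.0217]
tcp_rot: [[-0.109, -0.994, 0.001], [-0.994, 0.109, -0.0], [0.0, -0.001, -1.0]]
wrist_force: [1.5, -0.5, 1.2]
grip_width: 0.0575
grasp_force: 21.7
```

>>> {"op": "arm_command", "data": {"plan": [[0, 0, 0, 0], [0, 0, 0, 0], [0, 0, 0, 0]], "hand": 0.78}}

```text
time_s: 30.62
position: [0.5967, -0.1239, 0.0214]
tcp_rot: [[-0.109, -0.994, -0.001], [-0.994, 0.109, 0.0], [-0.0, 0.001, -1.0]]
wrist_force: [-0.3, 0.6, -0.2]
grip_width: 0.0667
grasp_force: 0.0
```

```bash
python3 blob.py 0.599,-0.125,0.04 24 | cut -c1-52|sed -n 14,46p
```

```text
220                         o###o                 ry
221                         o###oo               yy 
222                     o   oo##o#o  o           yyr
223                     ####oo###o   ##o     rrrryy 
224                     ####oooooo   ###orrrrrrrrrr 
225                 ooo o##oooo###oooo### rrrrrrrrr 
226                 ##o    oo#####ooo #### rrrrrrrr 
227                o##o   oooo###oo  o#####rrrr yyy 
228                ###o   o   oooo   o#####o yyyyyyy
229            rrr ###o       ooo     #o o# b yyyyyy
230       rrrrrrrr #o  oo        o    #o o# b yyyyyy
231   rrrrrrrrrrrr ######o     ooo    ##### bb yyyyy
232   rrrrrrrrrrrr ######o       o    ##### bb yyyyy
233   rrrrrrrrrrrr ######o     ooo    ##### bboyyyyy
234   rrrrrrr    bb######o            #### bbb yyyyy
235    r     bbbbbbo#####o            ####obbbb yyyy
236    r bbbbbbbbbbbo####o            ###obbbbb#yyyy
237    r bbbbbbbbbbb o###o            o#obbbbbb yyyy
238    r bbbbbbbbbbbb o###o     oooo  o  bbbbbbb yyy
239    rr bbbbbbbbbbbb oo#o   oooooo   bbbbbbbbb#yyy
240     r bbbbbbbbbbbbbb oo   ooooo   bbbbbbbbbb yyy
241     r bbbbbbbbbbbbbbbbo           bbbbbbbbbbb yy
242     r bbbbbbbbbbbbbbbb         obbbbbbbbbbbbb#yy
243     r bbbbbbbbbbbbbbbbbo       o bbbbbbbbbbbb yy
244     rr bbbbbbbbbbbbbbbboo      o bbbbbbbbbbbbb y
245      r bbbbbbbbbbbbbbbboo      o bbbbbbbbbb     
246      r bbbbbbbbbbbbbbbb o       bbbbbbb     rrrr
247      r bbbbbbbbbbbbbbbb o      bbbb    rrrrrrrrr
248      rrbbbbbbbbbbbbbbbbb bbb b     rrrrrrrrrrrrr
249       r bbbbbbbbbbbbbbbb       rrrrrrrrrrrrrrrrr
250       r bbbbbbbbbbb      rrrrrrrrrrrrrrrrrrrrrrr
251       r bbbbbb      rrrrrrrrrrrrrrrrrrrrrrrrr   
252       r bb     rrrrrrrrrrrrrrrrrrrrrrrrr
```

Released, the hub stands neck down and level: left rim centre is row 232, right rim centre row 230, on the tray's slope. I regrip it firmly, lift, and measure hub 4, hub 2 and the held hub's offset.

>>> {"op": "arm_command", "data": {"plan": [[0, 0, 0, 0], [0, 0, 0, 0], [0, 0, 0, 0]], "hand": 0.5, "squeeze": 40}}

```text
time_s: 31.05
position: [0.5971, -0.124, 0.022]
tcp_rot: [[-0.109, -0.994, -0.0], [-0.994, 0.109, -0.0], [0.0, 0.0, -1.0]]
wrist_force: [-0.7, 0.3, 2.7]
grip_width: 0.0581
grasp_force: 42.9
```

>>> {"op": "arm_command", "data": {"plan": [[0, 0, 0.1, 0], [0, 0, 0.14, 0], [0, 0, 0.14, 0]]}}

```text
time_s: 31.42
position: [0.5983, -0.1241, 0.0929]
tcp_rot: [[-0.109, -0.994, 0.003], [-0.994, 0.109, -0.001], [0.0, -0.003, -1.0]]
wrist_force: [0.3, 0.0, -4.3]
grip_width: 0.0581
grasp_force: 45.5
```

```bash
python3 - <<'E'
from h import *
np.set_printoptions(precision=4,suppress=True)
s=sensors.get_state();p=s['position'];print(p,s['tcp_rot'][:,0])
im=snap('scene');cv2.imwrite('pics/lift.png',im[:,:,::-1])
g=255-im.max(2).astype(float)
for n,q,z in(('hub4',(.6051,-.0289,.045),.045),('hub2',(.6153,.0603,.055),.055)):
    u,v=proj('scene',q).round().astype(int); w=g[v-3:v+4,u-4:u+5]; w=np.clip(w-120,0,None)
    V,U=np.mgrid[v-3:v+4,u-4:u+5]; c=((U*w).sum()/w.sum(),(V*w).sum()/w.sum()); print(n,c,w.sum(),plane('scene',*c,z))
E
python3 blob.py 0.598,-0.124,0.11 24 | cut -c1-52
```

```text
[ 0.5983 -0.1241  0.0929] [-0.1094 -0.994   0.0002]
hub4 (np.float64(253.56369426751593), np.float64(222.60774946921444)) 1884.0 [ 0.6049 -0.0294  0.045 ]
hub2 (np.float64(289.3223046206503), np.float64(213.10781517398746)) 1753.0 [0.6153 0.0607 0.055 ]
189 188
188                  o           ooo                
189               oooo o                            
190                ooo                              
191                                                 
192                        o ooo                    
193                        oo##oo                   
194                        o###o                    
195                        o###oo                   
196                        o####o                   
197                        o####o                   
198                         o###o                   
199                         o###o                   
200                         o####o                  
201                          ####o                  
202                      ooooooooooooo              
203                      ooooo####oooooo   
[... 1005 characters left out ...]
          y
223                       ooo      oo          rrrry
224                       ooo      oo    rrrrrrrrrrr
225                        oo      oorrrrrrrrrrrrrrr
226                        oo      o rrrrrrrrrrrrrrr
227                         #o  rrrrrrrrrrrrrrrrr yy
228                   rrrrrr  rrrrrrrrrrrrrrr  yyyyy
229              rrrrrrrrrrrrrrrrrrrrrrr     bb yyyy
230         rrrrrrrrrrrrrrrrrrrrrrr     bbbbbbb yyyy
231     rrrrrrrrrrrrrrrrrrrrrr     bbbbbbbbbbbb  yyy
232     rrrrrrrrrrrrrrrrr     bbbbbbbbbbbbbbbbbb yyy
233     rrrrrrrrrrrr     bbbbbbbbbbbbbbbbbbbbbbb#yyy
234     rrrrrrr     bbbbbbbbbbbbbbbbbbbbbbbbbbbb yyy
235      r     bbbbbbbbbbbbbbbbbbbbbbbbbbbbbbbbbb yy
```

```bash
python3 - <<'E'
from h import *
np.set_printoptions(precision=4,suppress=True)
p=np.array([0.5983,-0.1241,0.0929]); ex=np.array([.994,-.109,0])
print('tcp@112',proj('scene',p+[0,0,.019]),'finger',proj('scene',p+ex*.037+[0,0,.012]))
im=cv2.imread('pics/lift.png')[:,:,::-1].astype(int); mx,mn=im.max(2),im.min(2)
m=(mx-mn<40)&(mn>90)
for v in range(207,216):
    x=np.where(m[v,198:236])[0]+198; print(v,x.min(),x.max(),end=' | ')
c=np.array([216.,211.5]); 
for z in(.112,.117): print(z,plane('scene',*c,z))
for z in (.107,.117):
  for d in(0,.003,.006):
    q=p+[0.109*d,.994*d,z-p[2]]; P=np.array([proj('scene',q+.03*np.array([np.cos(t),np.sin(t),0])) for t in np.linspace(0,6.28,90)]); print(z,d,P.min(0),P.max(0))
E
```

```text
tcp@112 [213.7425 211.8204] finger [217.0651 225.6408]
207 204 228 | 208 203 228 | 209 203 228 | 210 203 228 | 211 202 228 | 212 202 228 | 213 203 228 | 214 203 228 | 215 203 227 | 0.112 [ 0.5993 -0.119   0.112 ]
0.117 [ 0.6039 -0.1202  0.117 ]
0.107 0 [200.7164 203.9788] [227.0131 223.0668]
0.107 0.003 [202.0166 203.7485] [228.295 222.815]
0.107 0.006 [203.3153 203.5185] [229.5755 222.5636]
0.117 0 [200.3336 200.9438] [226.8259 220.0329]
0.117 0.003 [201.6436 200.7135] [228.1175 219.781 ]
0.117 0.006 [202.9522 200.4834] [229.4075 219.5293]
```

>>> {"op": "arm_command", "data": {"plan": [[0.01, 0.12, 0, 0], [0.02, 0.243, 0, 0], [0.02, 0.243, 0, 0], [0.02, 0.243, -0.03, 0], [0.02, 0.243, -0.05, 0]]}}

```text
time_s: 32.15
position: [0.6056, -0.0037, 0.0641]
tcp_rot: [[-0.111, -0.994, -0.004], [-0.994, 0.111, -0.0], [0.001, 0.004, -1.0]]
wrist_force: [-1.1, -0.9, -4.2]
grip_width: 0.058
grasp_force: 45.4
```

>>> {"op": "arm_command", "data": {"plan": [[0, 0, 0, 0], [0, 0, 0, 0]]}}

```text
time_s: 32.4
position: [0.6071, -0.0035, 0.0666]
tcp_rot: [[-0.111, -0.994, -0.0], [-0.994, 0.111, 0.0], [0.0, 0.0, -1.0]]
wrist_force: [0.3, 0.3, -3.4]
grip_width: 0.0585
grasp_force: 45.3
```

```bash
python3 - <<'E'
from h import *
np.set_printoptions(precision=4,suppress=True)
s=sensors.get_state();p=s['position'];print(p)
im=snap('scene');cv2.imwrite('pics/over.png',im[:,:,::-1])
for n,q in(('tgt',(.6088,.0005,.095)),('tgtlow',(.6088,.0005,.045))): print(n,proj('scene',q))
q=np.array([p[0]+.0003,p[1]+.0032,p[2]+.018])
for dz in(-.005,.005):
    P=np.array([proj('scene',q+[.03*np.cos(t),.03*np.sin(t),dz]) for t in np.linspace(0,6.28,90)]); print(P.min(0),P.max(0))
E
python3 blob.py 0.609,0,0.065 24 | cut -c1-52|sed -n 1,46p
```

```text
[ 0.6071 -0.0035  0.0666]
tgt [265.999  206.1606]
tgtlow [265.5293 220.4798]
[252.781  201.5241] [277.8954 219.6427]
[252.7843 198.6038] [278.0768 216.7216]
241 190
190                            oooo                 
191                            o###o                
192                oo          o###o                
193                ##o         o###o                
194                ##o         o####o               
195                o            o###o               
196                o            o###oo              
197                o            o####o              
198                o             o###o              
199                o      o##ooo ooooooooo          
200                  o#o  o#ooooooo####ooo          
201                oo##o     o oooo###oooo          
202                ####o     oooooooooo             
203               ######          ooooo             
204              o######o          oo               
205              ########o                     oo###
206              #########o        ooo      oo#oo###
207             o##oo#####o       
[... 747 characters left out ...]
####ooo######
222 rrrrrrr ##      ##     oo      oo#######ooo#####
223  rrrrrro#o      ## bbbboo  oooooooo###oooooooooo
224 yrrrrr####o   o###  bbb  ######oooooooooo#oooooo
225 yrrr ###############  bb ######ooooooooooooooooo
226 y  ####oo########o#### b #o ###oooooooooo###oooo
227 y# ####ooo######oo#####b##ooo##oooooooooo##ooooo
228 y  ####ooooooooooo##### #######oooooooooo##ooo##
229 yy#####ooooooooooo##############ooooooooo###### 
230  y oo##ooooooooooo################ooooo#########
231 ryy  ###oooooooooo###o######################### 
232  yy#####oooooooooo##o o##o#####################b
233   y ####oooooooooo######  o########oo#########ob
234  ry ######oooooo#########bbo######o  ########o
```

>>> {"op": "arm_command", "data": {"plan": [[0.002, 0.001, -0.012, 0], [0.002, 0.001, -0.026, 0], [0.002, 0.001, -0.026, 0]]}}

```text
time_s: 32.88
position: [0.6073, -0.0019, 0.0527]
tcp_rot: [[-0.109, -0.994, -0.002], [-0.994, 0.109, 0.0], [0.0, 0.002, -1.0]]
wrist_force: [-0.1, -0.2, -3.7]
grip_width: 0.0583
grasp_force: 45.3
```

>>> {"op": "arm_command", "data": {"plan": [[0, 0, -0.012, 0], [0, 0, -0.02, 0], [0, 0, -0.028, 0]]}}

```text
time_s: 33.25
position: [0.6081, -0.002, 0.0395]
tcp_rot: [[-0.109, -0.994, -0.0], [-0.994, 0.109, -0.0], [0.0, 0.0, -1.0]]
wrist_force: [-0.4, -0.5, -1.3]
grip_width: 0.0583
grasp_force: 45.4
```

>>> {"op": "arm_command", "data": {"plan": [[0, 0, -0.004, 0], [0, 0, -0.008, 0]]}}

```text
time_s: 33.5
position: [0.6084, -0.0025, 0.0375]
tcp_rot: [[-0.11, -0.994, 0.001], [-0.994, 0.11, -0.001], [0.001, -0.001, -1.0]]
wrist_force: [-5.6, -2.2, 10.2]
grip_width: 0.0584
grasp_force: 46.3
```

Contact comes about 6 mm high, so hub 5's flange is catching hub 2's flange edge. I back up slightly, shift 2 mm towards -y and try again.

>>> {"op": "arm_command", "data": {"plan": [[0, 0, 0.012, 0], [0, -0.004, 0.012, 0], [0, -0.004, 0.012, 0]]}}

```text
time_s: 33.88
position: [0.608, -0.0041, 0.0414]
tcp_rot: [[-0.11, -0.994, -0.0], [-0.994, 0.11, 0.0], [0.0, 0.0, -1.0]]
wrist_force: [0.2, 0.5, -4.1]
grip_width: 0.058
grasp_force: 45.4
```

>>> {"op": "arm_command", "data": {"plan": [[0, 0, -0.006, 0], [0, 0, -0.012, 0], [0, 0, -0.014, 0]]}}

```text
time_s: 34.25
position: [0.6077, -0.0039, 0.0341]
tcp_rot: [[-0.109, -0.994, -0.001], [-0.994, 0.109, -0.0], [0.0, 0.001, -1.0]]
wrist_force: [0.1, -0.1, -2.2]
grip_width: 0.0584
grasp_force: 45.4
```

```bash
python3 blob.py 0.609,0,0.055 24 | cut -c1-52|sed -n 10,44p
```

```text
201                           ooooo                 
202               o#o         o###o                 
203               o##o        o###oo                
204                ##o         ####o                
205                            o###o           oo###
206                            o###oo       oo#oo###
207               o            o####o      o###o o##
208                      o  oo  o###o     o#####oo##
209                      ooo##ooo###o    o##########
210                 o#o  oooooooooooooooo###########
211                o###          o####ooo##########o
212               o####     o  ooo####o  o########o 
213              o#####o    o  ooooooo   ########o  
214              #######o         oooo   #########o 
215              ########         oo     ###oo#####o
216             o########o               ##o  ######
217             ###  ####o               o##########
218             o##oo####o        ooo   oo##########
219          oo##########o         o    ooo#########
220       rr ###o#########              oooo########
221 rrrrrrrr #oo #########o             o##ooo######
222 rrrrrrr ##   o#######o              o###ooo#####
223  rrrrrro#o    o#######      ooooo   o#oooooooooo
224 yrrrrr####o   oo######oo    ooooo   oooooooooooo
225 yrrr ###########oo####ooo   oo      oooooooooooo
226 y  ####oo#######ooo###ooo          oooooo###oooo
227 y# ####ooo######oooooooo       oooooooooo##ooooo
228 y  ####ooooooooooooooooo       oooooooooo##ooo##
229 yy#####ooooooooooo##ooooo      #ooooooooo###### 
230  y oo##ooooooooooo###oooo      ###ooooo#########
231 ry   o##oooooooooo##oooo      o################ 
232  yy#####oooooooooo##o oo    oo#################b
233   y ####oooooooooo######o oo#######oo#########ob
234  ry ######oooooo########ob #######o  ########o  
235   yy#################### bb oo#############  r r
```

>>> {"op": "arm_command", "data": {"plan": [[0, 0, -0.004, 0], [0, 0, -0.006, 0]]}}

```text
time_s: 34.55
position: [0.6082, -0.004, 0.032]
tcp_rot: [[-0.109, -0.994, 0.0], [-0.994, 0.109, -0.0], [0.0, -0.0, -1.0]]
wrist_force: [-1.4, 0.4, 0.7]
grip_width: 0.0578
grasp_force: 45.6
```

>>> {"op": "arm_command", "data": {"plan": [[0, 0, -0.003, 0], [0, 0, -0.003, 0]]}}

```text
time_s: 34.8
position: [0.6083, -0.004, 0.032]
tcp_rot: [[-0.109, -0.994, 0.001], [-0.994, 0.109, 0.0], [-0.0, -0.001, -1.0]]
wrist_force: [-4.1, -0.5, 4.8]
grip_width: 0.0582
grasp_force: 46.1
```

It is seated at the expected height (TCP 0.032 m). I ease off, release and withdraw.

>>> {"op": "arm_command", "data": {"plan": [[0, 0, 0.003, 0], [0, 0, 0.003, 0]]}}

```text
time_s: 35.05
position: [0.6085, -0.004, 0.032]
tcp_rot: [[-0.109, -0.994, 0.001], [-0.994, 0.109, -0.0], [-0.0, -0.001, -1.0]]
wrist_force: [-1.0, 0.1, -0.9]
grip_width: 0.0582
grasp_force: 45.6
```

>>> {"op": "arm_command", "data": {"plan": [[0, 0, 0, 0], [0, 0, 0, 0], [0, 0, 0, 0], [0, 0, 0, 0], [0, 0, 0, 0]], "hand": 0.9}}

```text
time_s: 35.67
position: [0.6082, -0.004, 0.0318]
tcp_rot: [[-0.109, -0.994, 0.0], [-0.994, 0.109, 0.0], [-0.0, -0.0, -1.0]]
wrist_force: [0.0, -0.0, 0.5]
grip_width: 0.0769
grasp_force: 0.0
```

>>> {"op": "arm_command", "data": {"plan": [[0, 0, 0.04, 0], [0, 0, 0.14, 0], [0, 0, 0.24, 0], [-0.12, 0, 0.34, 0], [-0.24, 0, 0.34, 0]]}}

```text
time_s: 36.3
position: [0.5001, -0.004, 0.2036]
tcp_rot: [[-0.109, -0.994, 0.007], [-0.994, 0.109, -0.0], [-0.001, -0.007, -1.0]]
wrist_force: [1.1, 0.3, 0.3]
grip_width: 0.077
grasp_force: 0.0
```

>>> {"op": "arm_command", "data": {"plan": [[-0.12, 0.12, 0, 0], [-0.22, 0.22, 0, 0], [-0.3, 0.34, 0, 0], [-0.3, 0.44, 0, 0], [-0.3, 0.44, 0, 0]]}}

```text
time_s: 36.92
position: [0.347, 0.2186, 0.2009]
tcp_rot: [[-0.105, -0.994, 0.001], [-0.994, 0.105, 0.001], [-0.001, -0.001, -1.0]]
wrist_force: [-0.1, -0.1, 0.4]
grip_width: 0.0767
grasp_force: 0.0
```

```bash
python3 look.py fin 0.605,-0.03,0.04 55
```

```text
scene 198 169 3.6363636363636362
top 215 103 3.6363636363636362
```

View pics/fin.png

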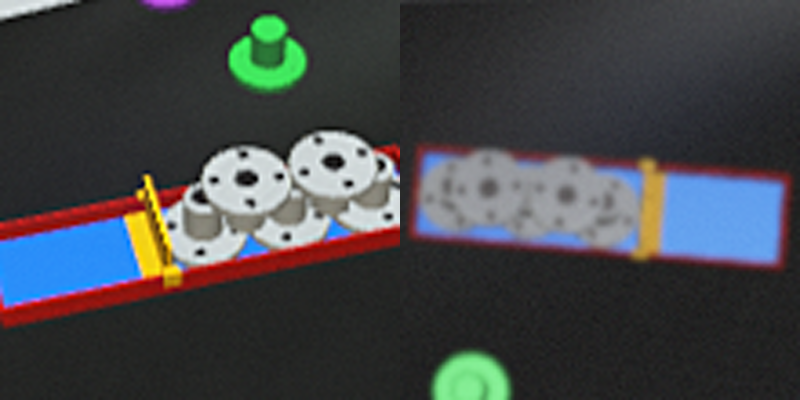

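```bash
python3 - <<'E'
from h import *
np.set_printoptions(precision=4,suppress=True)
k=200/55
S=lambda U,V:('scene',(U+.5)/k-.5+198,(V+.5)/k-.5+169); T=lambda U,V:('top',(U+.5)/k-.5+215,(V+.5)/k-.5+103)
C=np.array([.6075,-.0267]);ex=np.array([.9947,-.1028]);ey=np.array([.1028,.9947])
for n,s,t in(('hub5',(246,178),(167,194)),('hub2',(334,161),(88,188))):
    p,e=tri(S(*s),T(*t)); d=p[:2]-C; print(n,p,e,'tray',d@ex,d@ey)
im=snap('scene')
for n,p in(('hub4',plane(*S(201,195),.045)),('div nx top',plane(*S(147,178),.042)),('div px top',plane(*S(168,262),.042))):
    d=p[:2]-C; print(n,p,'tray',d@ex,d@ey)
E
python3 blob.py 0.602,-0.05,0.03 22 | cut -c1-50
```

```text
hub5 [ 0.6093 -0.0009  0.0564] 0.0005777492009609548 tray -0.0009029495017734416 0.025839898068954984
hub2 [0.6154 0.0606 0.0557] 0.0007675175724059323 tray -0.0011242985480644939 0.08764415821015455
hub4 [ 0.6033 -0.0304  0.045 ] tray -0.003796159135718059 -0.004156096246689485
div nx top [ 0.5731 -0.0582  0.042 ] tray -0.030959295980361054 -0.03489427753527158
div px top [ 0.6475 -0.0702  0.042 ] tray 0.04429687689545574 -0.03915118953016457
223 206
206                                             
207                                             
208                                             
209                                       oooooo
210                                    oo###ooo#
211                                   o#####o  #
212                                  o#######oo#
213                                 o###########
214                                o############
215                                #############
216                                #########oo  
217                y              o#########    
218                yy             o#o  ####o    
219    
[... 789 characters left out ...]
bbb yyyyyy  yy#################### b
236 bbbbbbbbbbb#yyyyyyy yy ###################bb
237 bbbbbbbbbbb yyyyyyy ry #######o##########obb
238 bbbbbbbbbbbb yyyyyy  yo#####o  o########obbb
239 bbbbbbbbbbbb#yyyyyy  y #######o########     
240 bbbbbbbbbbbb yyyyyyy yo #############  r rrr
241 bbbbbbbbbbbbb yyyyyy y  b o#####   rrrrrrrrr
242 bbbbbbbbbbbbb#yyyyyyyyy   o   rrrrrrrrrrrrrr
243 bbbbbbbbbbbbb yyyyyyyyyy   rrrrrrrrrrrrrrrrr
244 bbbbbbbbbbbbbb yyyyyyyyyyrrrrrrrrrrrrrrrrrrr
245 bbbbbbbbbbb      rrryyyyyrrrrrrrrrrrrrrrr   
246 bbbbbbb     rrrrrrrryyyyyrrrrrrrrrrr        
247 b b    rrrrrrrrrrrrryy  rrrrrrrr            
248    rrrrrrrrrrrrrrrrrrrrrrrr                 
249 rrrrrrrrrrrrrrrrrrrrrr
```

The final picture shows hub 5 flange-up beside hub 2 at the same height (56.4 mm against 55.7 mm), 61.8 mm from it along the row and 0.9 mm off the tray's centre line. The divider has not moved and still touches hub 4, and the bystanders look untouched. I'm handing in.

```bash
python3 -c "
from cell import arm
print(arm.job_done())"
```

```text
the job is handed in; nothing more can be done
None
```

The row is snug against the divider, hub 5 is nested neck down between hubs 3 and 4 and released, and I handed the job in at about 37 s of the 67 s allowed; no verdict came back.

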